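# Turn a carved panel with a lifter and set its rosette

### The arm

A 6-joint arm with a two-finger parallel gripper is mounted at the origin on the work surface. World frame = base frame: x ahead of the robot, y to its left, z up, the work surface at z = 0. Lengths are in m, angles in rad, forces in N, time in s.
With the tool pointing down it reaches from about 0.375 to 0.75 m from the base axis. Payload 9 kg.
Tool frame: the origin (TCP) lies on the centre line of the jaws, within the pads' length; the fingertips stand 25 mm ahead of it and the grasp point (between the pads) lies 6 mm ahead of it; z points along the fingers, y is the line along which they close (so a half turn about z gives the same grasp; the last joint's range is limited). The gripper opens to 85 mm and grips with 20 to 120 N. Pads are 22 mm wide; open, the fingers measure 114 mm over their backs; the gripper's body (76 mm by 85 mm) begins 54 mm behind the grasp point. The pads swing forward as they close: fully open they stand 13 mm farther back than shut.
Start: joints at [-1.434, 0.104, 0.097, 1.564, 0, 1.353], TCP at [0.208, -0.563, 0.22] pointing down, gripper open.
Joint ranges: [-2.99, 2.99], [-0.84, 1.86], [-1.1, 1.16], [-1.84, 2.11], [-1.51, 1.56], [-3.14, 3.14]. Speed limits (rad/s): [2.22, 2.22, 2.57, 3.14, 3.14, 3.14].

### API

Orientations are given as a unit quaternion [x, y, z, w].
In Python, from station import readout, vision, ticket, nets gives the robot as it stands.
- The arm moves only by the shell command python3 -m pendant 'ROWS' [FORCE]. ROWS is a JSON object of lists of equal length, an entry for each row: "jaw": the finger opening in cm, from 0 to 8.54; "linear": the shift along the tool's x, y, z in cm, a list of three; "rot": the turn, a rotation vector about the tool's x, y, z in rad, a list of three. In form: {"jaw": [jaw, ...], "linear": [[tx, ty, tz], ...], "rot": [[ax, ay, az], ...]}. A call has exactly 8 rows; each row shifts and turns the commanded pose from where the row before left it, along the tool's axes as they then stand; what a row does not reach is not made up. A row lasts 1/10 s, in which the tool goes at most 50 mm and 8.59 degrees, less where a joint would pass 70% of its speed; a pose out of reach is approached as far as the arm can. A call with a gripper value outside its range is refused whole. The fingers move at their own pace and stop on an object; FORCE is the grip in N (left out, the last holds). Time passes only in rows, so rows that do not move let the fingers close, or fill a call up. It gives the time, the measured TCP pose, the force, the opening and the grip force at its end, in the units of the state.
- readout.get_state(): the state, without advancing time (a new reading comes with each control period).
- vision.camera(name): name is "scene" or "top"; returns a dict with "frame" (420x560x3 uint8, red, green, blue), "vertical_fov" (degrees; the focal length in pixels is half the picture's height over the tangent of half this angle, whatever the lens; pixels are square), "cx", "cy" (the principal point, pixels), "D" ([k1, k2, p1, p2, k3] as OpenCV has them; the pictures are not rectified), "extrinsics" (4x4, takes a point from camera to world coordinates). Camera axes: x right, y up, looking along -z (the intrinsics and any distortion apply to the point x, -y, -z); pixel columns grow to the right and rows downward; lengths in m; the calibration is good to about 2 mm. A picture is of the moment at which its call begins. There is no depth.
- ticket.hand_in(): hands the job in; it is judged then, once.
Trained networks look in a picture, given as the dict that the camera call returned (one of the last four; its "shot" number tells which), for a name from the list of things; names that differ only in an ending like _2 or _b are one class to them, and where a whole thing is asked for, a point or a joint stands for the part that bears it (a point fixed in the world has none). Each returns a list of dicts, best first, with "score" (0 to 1); they miss things now and then, are a little off and sometimes report something else, mostly with a low value. They report only what shows in the picture. A call takes as long as a camera call. They do not tell look-alikes from the thing itself.
- nets.cut_out(target, picture): "region" (420x560 bool, what is visible of it) and "box" ([centre column, centre row, width, height] as shares, 0 to 1, of the picture: columns of its width, rows of its height, round what is visible of it).
- nets.spot_point(target, picture): "point" ([column, row] as shares, 0 to 1, of the picture: columns of its width, rows of its height: a listed point, or the origin of a listed thing).
The state is a dict: "t": time; "q": joint angles; "qd": joint speeds; "joint_efforts": joint torques, N m; "tool_pos": TCP position; "tool_rot": TCP orientation; "wrist_force": force on the tool from outside, world axes, zero at the start; "wrist_torque": the same for the moment, N m; "grip_width": opening from 0.0 (shut) to 1.0 (fully open); "grip_force": force on a finger pad.
Only numpy, scipy, OpenCV 4.12 (cv2) and the standard library are available. Lean on these libraries where they do the work, as an engineer would, in place of code of your own. Each camera call takes 0.05 s, during which the arm holds its last target. There are 200 camera calls.

### The job

The polish on the carved panel must not be touched by the gripper: take the red-handled lifter, slide its blade under the overhanging edge of the panel farthest from the felt, lift and tilt so that the panel turns over across the step and lies flat, carved face up, on the blue felt. Lay the lifter back with its blade flat on the cork mat, then pinch the gilded rosette off the table and lay it flat, petals up, centred on the round mark on the panel's face. Leave the plain disc and the other things where they are.

Things in the scene. Friction and masses are not known exactly. Their poses are not given: they have to be found in the camera images.
- panel: Wooden panel 110 (x) by 100 (y) by 17 mm, 120 g, starting carved face DOWN on the bed's low shelf, +x end 2 to 9 mm short of the step. Origin: centre of the carved face; z points out of the plain back (up at start, down at the end). Raised field 80 by 64 mm, z 0 to 9; plate z 9 to 17, so at the start the plate overhangs the field by 15 mm at the x ends, 18 mm at the sides, 9 mm above the shelf.
- panel_face (a point): Centre of the panel's carved face (same point as the panel's origin): middle of the dark round mark, 60 mm across, where the rosette goes. Underneath at the start; on top, 17 mm above the felt, once the panel is turned.
- bed: Fixed turning bed, 170 mm wide (y). Origin on the table below the step face. x -135 to 0 mm: low birch shelf, top 6 mm over the table. x 0 to 160 mm: step topped with blue felt, 22 mm over the table. +x is the way the panel is turned over; its far lower edge braces against the 16 mm high step face at x=0. Turned over it may overhang that edge by 16 mm or so.
- lifter: Lifter, 200 g, standing on its flat steel blade: 100 (x) by 60 (y) by 2.5 mm. Origin: centre of the blade's underside, x to the free tip edge, z up. At its rear a neck 30 mm wide (x=-52 mm) carries an upright red grip block: 18 mm thick (x -64 to -46 mm), 60 mm wide (y), z 50 to 105 mm. Tilt-stiff only when the fingers close along x. Centre of mass near x=-20 mm.
- lifter_grip (a point): Place to grip the lifter from above: x=-55 mm, z=85 mm in the lifter's frame, inside the 18 mm thick upright red grip block, 20 mm below its top. Fingers close along the lifter's x (one in front of the block, one behind), so that the lifter cannot pitch in the grip.
- lifter_tip (a point): Middle of the blade's free tip edge, at its underside: x=+50 mm in the lifter's frame.
- mat: Fixed cork mat for the lifter, 150 mm (x) by 110 mm (y), 4 mm thick. Origin: centre of its underside, on the table.
- rosette: Gilded rosette: round disc 60 mm across, 14 mm thick, about 50 g, golden with eight low petals on top (decoration 2 mm, knob 6 mm above the disc). Origin: centre of the underside, z up. Lies on the table.
- disc: Plain dark wooden disc, 60 mm across and 14 mm thick, a distractor near the rosette; leave it. Origin: centre of the underside.
- jug: Dark blue jug, 140 mm high, 110 mm across, at the back of the table; leave it.
- tin: Yellow tin, 76 mm across, 70 mm high, at the back; leave it.
- finial: Turned wooden finial, 70 mm across, 140 mm high, near left; leave it.
- brush: Brush lying on the table, near left; leave it.
- mallet: Hammer lying on the table, near right; leave it.
Not all that is in view belongs to the job. Several things have the shape of the rosette; the one meant has the colours described above.

How it is judged:
On the way, in this order (a step that is already met when the one before it is completed fails the run):
1. the lifter is held off its mat (height (world z) of lifter above 0.025 m and contact force between the fingers and lifter above 1 N), for 0.2 s.
2. the panel is tilted up by the held lifter's blade (angle between panel's own z axis and vertical between 0.35 and 1.6 rad and contact force between lifter and panel above 0.05 N and contact force between the fingers and lifter above 1 N), for 0.1 s.
3. the panel lies turned over, flat on the felt (angle between panel's own z axis and vertical above 3.05 rad and z of panel in the frame of bed between 0.034 and 0.044 m and x of panel in the frame of bed between 0.005 and 0.15 m and y of panel in the frame of bed between -0.07 and 0.07 m and linear speed of panel below 0.02 m/s and angular speed of panel below 0.2 rad/s), for 0.2 s.
4. the lifter is back, blade flat on the mat, released (x of lifter in the frame of mat between -0.05 and 0.05 m and y of lifter in the frame of mat between -0.045 and 0.045 m and height (world z) of lifter below 0.01 m and angle between lifter's own z axis and vertical below 0.06 rad and contact force between the fingers and lifter below 0.1 N), for 0.2 s.
5. the rosette is pinched and lifted (height (world z) of rosette above 0.05 m and contact force between the fingers and rosette above 1 N), for 0.2 s.
At the end, for the whole second after the job is handed in: Panel flat (5 deg), carved face up, centre over the felt (within 70 mm of the middle line); rosette flat, petals up, on the face within 12 mm of the mark's centre; lifter blade flat on the mat (centre within 50 mm along, 45 mm across of the mat's centre); all at rest and released (all of step 3 and x of lifter in the frame of mat between -0.05 and 0.05 m and y of lifter in the frame of mat between -0.045 and 0.045 m and height (world z) of lifter below 0.01 m and angle between lifter's own z axis and vertical below 0.06 rad and horizontal distance between rosette and panel_face below 0.012 m and z of rosette in the frame of panel between -0.004 and 0.004 m and angle between rosette's own z axis and vertical below 0.09 rad and linear speed of each of rosette, lifter below 0.02 m/s and angular speed of each of rosette, lifter below 0.2 rad/s); the robot touches nothing.
It fails at once if the gripper touches the panel with more than 1.5 N (contact force between any of the fingers, the arm and panel above 1.5 N).
It fails at once if the plain disc or another bystander is moved by more than 30 mm (distance of any of jug, tin, finial, brush, mallet, disc from where it was at the start of the episode above 0.03 m).
It also fails if it takes over 64 s, if anything falls off the work surface, if the arm or the gripper's body presses on something with over 40 N, if the wrist force passes 120 N, or if a joint passes its speed limit or range.

## Working session

There is one attempt and no reset: what is moved stays moved. The work goes in short steps, Python scripts to look and compute and a shell command to move; the robot and the scene stay as the last step left them, time stands still between calls to the robot, and variables do not carry over. Pictures are saved under pics/ and viewed, at most 10 in all, crops included, and the job is handed in when it is done.

```bash
mkdir -p pics; ls; cat > h.py <<'E'
import numpy as np, cv2
from station import readout, vision, ticket, nets
from scipy.spatial.transform import Rotation as R
def K(c):
    h,w=c["frame"].shape[:2]; f=h/2/np.tan(np.radians(c["vertical_fov"])/2)
    return np.array([[f,0,c["cx"]],[0,f,c["cy"]],[0,0,1]])
def px2w(c,px,z):
    px=np.atleast_2d(px).astype(float)
    u=cv2.undistortPoints(px[:,None],K(c),np.array(c["D"]))[:,0]
    E=np.array(c["extrinsics"]); d=np.c_[u[:,0],-u[:,1],-np.ones(len(u))]@E[:3,:3].T
    return E[:3,3]+d*((z-E[2,3])/d[:,2])[:,None]
def w2px(c,P):
    E=np.array(c["extrinsics"]); p=(np.atleast_2d(P)-E[:3,3])@E[:3,:3]
    return cv2.projectPoints(p*[1,-1,-1],np.zeros(3),np.zeros(3),K(c),np.array(c["D"]))[0][:,0]
def save(c,n): cv2.imwrite("pics/"+n,c["frame"][...,::-1])
E
python3 - <<'E'
from h import *
for n in("top","scene"):
    c=vision.camera(n); save(c,n+"1.png")
    print(n,np.round(c["extrinsics"],3).tolist(),c["vertical_fov"])
    for t in ["panel","bed","lifter","lifter_grip","lifter_tip","mat","rosette","disc"]:
        r=nets.spot_point(t,c)
        print(t,[(round(x["score"],2),np.round(np.array(x["point"])*[560,420],1).tolist()) for x in r[:3]])
E
```

```text
pics
top [[-0.023, 0.982, -0.19, 0.162], [-1.0, -0.024, 0.002, -0.016], [-0.003, 0.19, 0.982, 1.977], [0.0, 0.0, 0.0, 1.0]] 42.92875064944309
panel [(0.82, [285.9, 202.8]), (0.3, [368.5, 193.7])]
bed [(0.67, [270.5, 208.1]), (0.47, [422.9, 247.2])]
lifter [(0.56, [368.6, 196.5]), (0.49, [284.1, 204.3]), (0.42, [137.8, 264.2])]
lifter_grip [(0.69, [366.9, 194.4]), (0.62, [375.0, 203.7])]
lifter_tip [(0.67, [364.9, 184.5])]
mat [(0.89, [370.6, 196.5])]
rosette [(0.74, [153.3, 221.2]), (0.61, [178.1, 238.9]), (0.56, [206.7, 238.1])]
disc [(0.49, [185.7, 201.5])]
scene [[-0.571, -0.499, 0.652, 1.573], [0.821, -0.345, 0.455, 0.694], [-0.002, 0.795, 0.606, 1.027], [0.0, 0.0, 0.0, 1.0]] 44.119168836215515
panel []
bed [(0.86, [282.5, 236.2])]
lifter [(0.64, [183.0, 202.8])]
lifter_grip []
lifter_tip [(0.57, [178.9, 213.5])]
mat [(0.71, [186.1, 203.7]), (0.19, [402.2, 233.6])]
rosette [(0.84, [365.0, 246.5]), (0.77, [400.2, 263.9]), (0.63, [431.7, 246.0])]
disc [(0.86, [372.7, 286.4])]
```

```bash
python3 - <<'E'
import cv2
a=cv2.imread("pics/top1.png")[110:310,110:430]; cv2.imwrite("pics/top1c.png",cv2.resize(a,(800,500),interpolation=cv2.INTER_CUBIC))
a=cv2.imread("pics/scene1.png")[130:350,120:460]; cv2.imwrite("pics/scene1c.png",cv2.resize(a,(800,518),interpolation=cv2.INTER_CUBIC))
E
```

```text
(no output)
```

View pics/top1c.png

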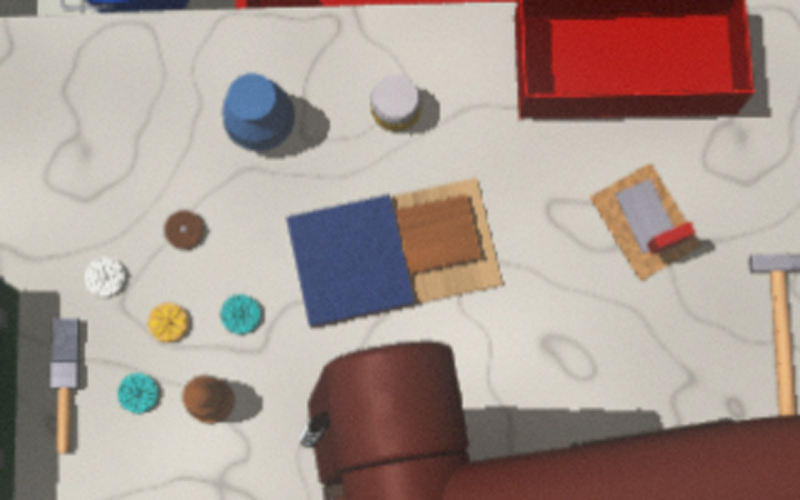

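View pics/scene1c.png

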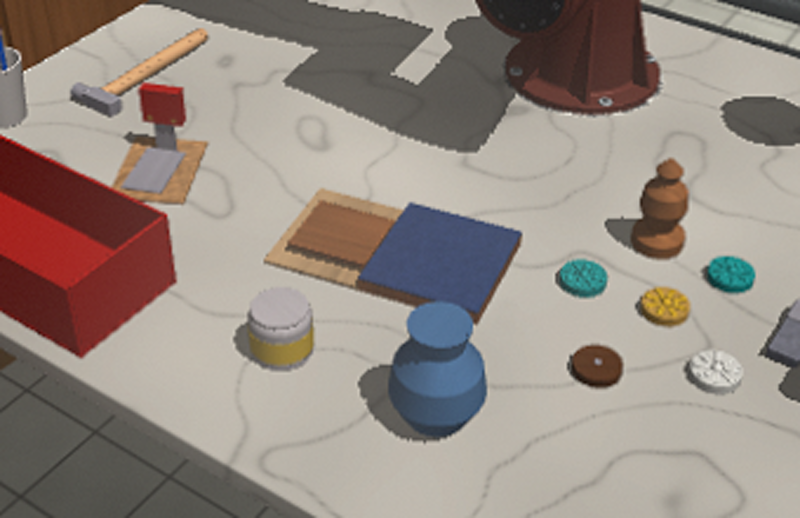

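The top view shows the bed mid-table, with the felt at crop (350,260) and the panel to its right at (440,235). The lifter on its cork mat is at (645,215), pointing up-left. The golden rosette is at (168,322), with teal, white and brown look-alikes around it. Next I fit the poses from both cameras.

```bash
cat > fit.py <<'E'
from h import *
from scipy.optimize import minimize
S=4
def mask(c,seed,tol=22,hue=False):
    im=cv2.resize(c["frame"],None,fx=S,fy=S,interpolation=cv2.INTER_CUBIC)
    lab=cv2.cvtColor(im,cv2.COLOR_RGB2LAB).astype(float)
    x,y=int(seed[0]*S),int(seed[1]*S); ref=np.median(lab[y-6:y+7,x-6:x+7].reshape(-1,3),0)
    d=(lab-ref)*[0.4,1,1] if hue else lab-ref
    m=(np.linalg.norm(d,axis=2)<tol).astype(np.uint8)
    m=cv2.morphologyEx(m,cv2.MORPH_CLOSE,np.ones((9,9)))
    n,l=cv2.connectedComponents(m); return (l==l[y,x]).astype(np.uint8)
def poly(c,p,rect,z):
    x0,x1,y0,y1=rect; L=np.array([[x0,y0],[x1,y0],[x1,y1],[x0,y1]])
    cs,sn=np.cos(p[2]),np.sin(p[2]); W=L@np.array([[cs,sn],[-sn,cs]])+p[:2]
    return w2px(c,np.c_[W,np.full(4,z)])
def fit(c,m,rect,z,p0):
    def f(p):
        q=(poly(c,p,rect,z)+.5)*S-.5
        r=np.zeros_like(m); cv2.fillPoly(r,[np.round(q*16).astype(np.int32)],1,shift=4)
        return -(r&m).sum()/(r|m).sum()
    b=None
    for dy in(-.1,0,.1):
        s=np.array(p0)+[0,0,dy]
        r=minimize(f,s,method="Nelder-Mead",options=dict(initial_simplex=s+np.array([[0,0,0],[.01,0,0],[0,.01,0],[0,0,.1]]),xatol=1e-5,fatol=1e-5))
        if b is None or r.fun<b.fun:b=r
    return b.x,-b.fun
E
python3 - <<'E'
from fit import *
s=readout.get_state(); print(s["t"],np.round(s["tool_pos"],4),np.round(R.from_quat(s["tool_rot"]).as_matrix(),3).tolist(),s["grip_width"])
seeds=dict(top=dict(felt=(250,214),panel=(284,204),blade=(366,194),red=(379,205),ros=(177,239)),
 scene=dict(felt=(307,238),panel=(264,229),blade=(185,203),red=(188,174),ros=(402,259)))
for n in seeds:
    c=vision.camera(n); sd=seeds[n]
    w=lambda k,z:px2w(c,sd[k],z)[0,:2]
    for k,rect,z in(("felt",(-.08,.08,-.085,.085),.022),("panel",(-.055,.055,-.05,.05),.023),("blade",(-.05,.05,-.03,.03),.0065)):
        m=mask(c,sd[k],hue=True); p0=[*w(k,z),{"blade":.45}.get(k,np.pi/2+.23)]
        p,iou=fit(c,m,rect,z,p0); print(n,k,np.round(p,4),round(iou,3),m.sum()/16)
    for k,z in(("ros",.009),("red",.105 if n=="top" else .078)):
        m=mask(c,sd[k],hue=True,tol=30); yx=np.argwhere(m).mean(0); print(n,k,m.sum()/16,px2w(c,(yx[::-1]+.5)/S-.5,z)[0].round(4))
    for t in("mat","rosette"):
        for r in nets.cut_out(t,c)[:4]:
            yx=np.argwhere(r["region"]).mean(0); print(t,round(r["score"],2),yx[::-1].round(1),r["region"].sum(),px2w(c,yx[::-1],.004 if t=="mat" else .008)[0].round(4))
E
```

```text
0.9 [ 0.2085 -0.5627  0.2201] [[0.938, 0.347, 0.0], [0.347, -0.938, -0.0], [-0.0, 0.0, -1.0]] 0.9977119705427863
top felt [ 0.6641  0.2725 -1.0992] -0.0 1911.625
top panel [0.59   0.0759 1.2341] -0.0 1095.6875
top blade [ 0.5671 -0.2976  0.0389] -0.0 376.75
top ros 198.6875 [0.45  0.349 0.009]
top red 87.5 [ 0.5451 -0.3954  0.105 ]
mat 0.88 [366.  198.4] 637 [ 0.5871 -0.3672  0.004 ]
mat 0.53 [192.8 269.4] 311 [0.334  0.2885 0.004 ]
rosette 0.63 [165.5 267. ] 183 [0.3442 0.3896 0.008 ]
rosette 0.62 [205.4 234.9] 182 [0.4615 0.2408 0.008 ]
rosette 0.62 [261.6 212.9] 2732 [0.5401 0.0294 0.008 ]
rosette 0.55 [176.6 238.8] 170 [0.449  0.3488 0.008 ]
scene felt [0.5901 0.3591 0.4008] -0.0 3822.5625
scene panel [0.5012 0.0779 0.9823] -0.0 1496.875
scene blade [ 0.7691 -0.2698 -0.9972] -0.0 72627.6875
scene ros 248.3125 [0.4519 0.3467 0.009 ]
scene red 366.75 [ 0.5352 -0.4116  0.078 ]
mat 0.96 [189.5 202.7] 416 [ 0.5939 -0.3625  0.004 ]
rosette 0.82 [423.6 287.3] 365 [0.5251 0.4413 0.008 ]
rosette 0.81 [367.4 248.1] 266 [0.466  0.2379 0.008 ]
rosette 0.75 [305.6 287.5] 1776 [0.7094 0.1742 0.008 ]
rosette 0.7 [186.9 188.4] 731 [ 0.54   -0.4244  0.008 ]fit.py:20: RuntimeWarning: overflow encountered in scalar negative
  return -(r&m).sum()/(r|m).sum()
```

```bash
sed -i 's/return -(r&m).sum()\/(r|m).sum()/return -float((r\&m).sum())\/float((r|m).sum())/' fit.py
python3 - <<'E'
from fit import *
seeds=dict(top=dict(felt=(250,214),panel=(284,204),blade=(366,194),red=(379,205)),
 scene=dict(felt=(307,238),panel=(264,229),blade=(185,203),red=(188,174)))
for n in seeds:
    c=vision.camera(n); sd=seeds[n]
    w=lambda k,z:px2w(c,sd[k],z)[0,:2]
    for k,rect,z in(("felt",(-.08,.08,-.085,.085),.022),("panel",(-.055,.055,-.05,.05),.023),("blade",(-.05,.05,-.03,.03),.0065),("red",(-.009,.009,-.03,.03),.109)):
      if (n,k)==("scene","red"):continue
      for tol in((14,22) if k!="blade" else (7,10,14)):
        m=mask(c,sd[k],tol=tol,hue=k!="blade"); p0=[*w(k,z),{"blade":.45,"red":.45}.get(k,np.pi/2+.23)]
        p,iou=fit(c,m,rect,z,p0); print(n,k,tol,np.round(p,4),round(iou,3),m.sum()/16)
E
```

```text
top felt 14 [0.536  0.0734 1.753 ] 0.959 1852.625
top felt 22 [0.5353 0.0731 1.7654] 0.987 1911.625
top panel 14 [ 0.5715 -0.0592  1.75  ] 0.94 827.9375
top panel 22 [ 0.5695 -0.0627  1.8368] 0.692 1142.75
top blade 7 [ 0.601  -0.3714  0.4532] 0.688 282.3125
top blade 10 [ 0.6011 -0.3732  0.4492] 0.737 300.8125
top blade 14 [ 0.5996 -0.3735  0.3702] 0.775 318.375
top red 14 [ 0.5435 -0.3926  0.4021] 0.765 63.3125
top red 22 [ 0.5449 -0.3948  0.4194] 0.877 75.375
scene felt 14 [0.5422 0.0726 1.76  ] 0.637 2988.0
scene felt 22 [0.5431 0.0729 1.7663] 0.511 3810.625
scene panel 14 [ 0.5763 -0.0609  1.7726] 0.887 826.6875
scene panel 22 [ 0.6217 -0.0516  1.7667] 0.522 1505.625
scene blade 7 [ 0.5971 -0.379   0.3639] 0.832 260.8125
scene blade 10 [ 0.5971 -0.3784  0.3506] 0.874 272.75
scene blade 14 [ 0.5999 -0.3775  0.3671] 0.906 284.375
```

```bash
python3 - <<'E'
from fit import *
from scipy.optimize import minimize
C={n:vision.camera(n) for n in("top","scene")}
sd=dict(top=dict(blade=(366,194),red=(379,205)),scene=dict(blade=(185,203),red=(188,174)))
def box(a): return np.array([[x,y,z] for x in a[0:2] for y in a[2:4] for z in a[4:6]])
B=dict(blade=box((-.05,.05,-.03,.03,.004,.0065)),red=box((-.064,-.046,-.03,.03,.054,.109)))
def ren(c,p,k,sh):
    cs,sn=np.cos(p[2]),np.sin(p[2]); L=B[k]; W=np.c_[L[:,:2]@np.array([[cs,sn],[-sn,cs]])+p[:2],L[:,2]]
    q=((w2px(c,W)+.5)*S-.5)*16; r=np.zeros(sh,np.uint8); cv2.fillConvexPoly(r,cv2.convexHull(np.round(q).astype(np.int32)),1,shift=4); return r
M={(n,k):mask(C[n],sd[n][k],tol=28 if k=="red" else 14,hue=k=="red") for n in C for k in B}
print({k:v.sum()/16 for k,v in M.items()})
def f(p,keys,out=False):
    t=[]
    for n,k in keys:
        m=M[n,k]; r=ren(C[n],p,k,m.shape)
        if k=="blade": r=r&(1-ren(C[n],p,"red",m.shape))
        t.append(float((r&m).sum())/float((r|m).sum()))
    return np.round(t,2) if out else -sum(t)
for keys in([("top","blade"),("top","red")],[("scene","blade"),("scene","red")],list(M)):
    b=min((minimize(f,np.array([.597,-.375,y]),args=(keys,),method="Nelder-Mead",options=dict(initial_simplex=np.array([.597,-.375,y])+np.array([[0,0,0],[.01,0,0],[0,.01,0],[0,0,.1]]),xatol=1e-5)) for y in(.3,.4,.5)),key=lambda r:r.fun)
    p=b.x; print(np.round(p,4),f(p,keys,True),"grip",np.round(p[:2]-.055*np.array([np.cos(p[2]),np.sin(p[2])]),4))
E
```

```text
{('top', 'blade'): np.float64(318.5625), ('top', 'red'): np.float64(85.4375), ('scene', 'blade'): np.float64(284.8125), ('scene', 'red'): np.float64(346.875)}
[ 0.5983 -0.3764  0.3992] [0.88 0.66] grip [ 0.5477 -0.3978]
[ 0.6002 -0.3796  0.3426] [0.85 0.85] grip [ 0.5484 -0.3981]
[ 0.5995 -0.3775  0.3752] [0.86 0.65 0.85 0.85] grip [ 0.5484 -0.3977]
```

```bash
python3 -m pendant '{"jaw":[8.5,8.5,8.5,8.5,8.5,8.5,8.5,8.5],"linear":[[2,0,0],[3.5,-0.5,0],[4,-0.5,0],[4,-0.5,0],[4,-0.5,0],[4,-0.5,0],[4,-0.5,0],[4,-0.5,0]],"rot":[[0,0,0],[0,0,0],[0,0,0],[0,0,0],[0,0,0],[0,0,0],[0,0,0],[0,0,0]]}' 60
python3 -m pendant '{"jaw":[8.5,8.5,8.5,8.5,8.5,8.5,8.5,8.5],"linear":[[4,-0.2,0],[3,0,0],[1,0,0],[0,0,0],[0,0,0],[0,0,0],[0,0,0],[0,0,0]],"rot":[[0,0,0],[0,0,0],[0,0,0],[0,0,-0.14],[0,0,-0.14],[0,0,-0.14],[0,0,-0.14],[0,0,-0.14]]}'
python3 -m pendant '{"jaw":[8.5,8.5,8.5,8.5,8.5,8.5,8.5,8.5],"linear":[[0,0,0],[0,0,0],[0,0,0],[0,0,0],[0,0,0],[0,0,0],[0,0,0],[0,0,0]],"rot":[[0,0,-0.14],[0,0,-0.14],[0,0,-0.14],[0,0,-0.14],[0,0,-0.14],[0,0,-0.14],[0,0,-0.05],[0,0,0]]}'
cat > st.py <<'E'
from h import *
import sys
s=readout.get_state(); m=R.from_quat(s["tool_rot"]).as_matrix()
print("t",round(s["t"],2),"pos",np.round(s["tool_pos"],4),"xyaw",round(np.arctan2(m[1,0],m[0,0]),4),"yyaw",round(np.arctan2(m[1,1],m[0,1]),4),"z",m[:,2].round(3),"F",np.round(s["wrist_force"],1),"grip",round(s["grip_width"]*85.4,1),round(s["grip_force"],1),"q",np.round(s["q"],2))
if len(sys.argv)>3:
    d=np.array(list(map(float,sys.argv[1:4])))-s["tool_pos"]; print("to go tool axes cm",(m.T@d*100).round(2))
E
python3 st.py .5484 -.3977 .095
```

```text
t: 2.2
tool_pos: [0.4743, -0.4264, 0.2202]
tool_rot: [0.984, 0.176, 0.0, 0.0]
wrist_force: [-0.2, -0.6, -0.6]
grip_width: 0.991
grip_force: 0.0
t: 3.0
tool_pos: [0.5466, -0.3983, 0.2201]
tool_rot: [0.863, 0.505, -0.0, 0.0]
wrist_force: [-0.5, 0.6, 0.5]
grip_width: 0.994
grip_force: 0.0
t: 3.8
tool_pos: [0.5466, -0.3982, 0.2201]
tool_rot: [0.563, 0.826, -0.0, -0.0]
wrist_force: [0.2, -0.1, -0.4]
grip_width: 0.995
grip_force: 0.0
t 3.8 pos [ 0.5466 -0.3982  0.2201] xyaw 1.9446 yyaw 0.3738 z [-0. -0. -1.] F [ 0.2 -0.1 -0.4] grip 85.0 0.0 q [-0.82  0.35  0.37  1.6  -0.    0.37]
to go tool axes cm [-0.02  0.19 12.51]
```

Right on. Descend with the jaws open, close, then lift.

```bash
python3 -m pendant '{"jaw":[8.5,8.5,8.5,8.5,8.5,8.5,8.5,8.5],"linear":[[0,0.2,2],[0,0,3],[0,0,3],[0,0,2.5],[0,0,1.5],[0,0,0.5],[0,0,0],[0,0,0]],"rot":[[0,0,0],[0,0,0],[0,0,0],[0,0,0],[0,0,0],[0,0,0],[0,0,0],[0,0,0]]}' 60
python3 -m pendant '{"jaw":[4,2,1,1,1,1,1,1],"linear":[[0,0,0],[0,0,0],[0,0,0],[0,0,0],[0,0,0],[0,0,0],[0,0,0],[0,0,0]],"rot":[[0,0,0],[0,0,0],[0,0,0],[0,0,0],[0,0,0],[0,0,0],[0,0,0],[0,0,0]]}' 90
python3 st.py .5484 -.3977 .095
```

```text
t: 4.6
tool_pos: [0.5496, -0.3977, 0.0968]
tool_rot: [0.563, 0.826, -0.0, 0.001]
wrist_force: [-0.6, -0.4, -0.5]
grip_width: 0.995
grip_force: 0.0
t: 5.4
tool_pos: [0.5492, -0.3972, 0.0957]
tool_rot: [0.563, 0.826, -0.0, 0.0]
wrist_force: [-2.1, 0.3, 6.1]
grip_width: 0.151
grip_force: 88.4
t 5.4 pos [ 0.5492 -0.3972  0.0957] xyaw 1.9448 yyaw 0.374 z [ 0.    -0.001 -1.   ] F [-2.1  0.3  6.1] grip 12.9 88.4 q [-0.82  0.35  0.15  1.37 -0.    0.38]
to go tool axes cm [-0.02 -0.09  0.07]
```

```bash
python3 -m pendant '{"jaw":[1,1,1,1,1,1,1,1],"linear":[[0,0,-0.5],[0,0,-1],[0,0,-1.5],[0,0,-2],[0,0,-2],[0,0,-1],[0,0,0],[0,0,0]],"rot":[[0,0,0],[0,0,0],[0,0,0],[0,0,0],[0,0,0],[0,0,0],[0,0,0],[0,0,0]]}' 100
python3 -m pendant '{"jaw":[1,1,1,1,1,1,1,1],"linear":[[1,1,0],[2,1.8,0],[2.5,2.3,0],[2.5,2.3,0],[2.3,2,0],[1.5,1.4,0],[0.9,0.5,0],[0,0,0]],"rot":[[0,0,0],[0,0,0],[0,0,0],[0,0,0],[0,0,0],[0,0,0],[0,0,0],[0,0,-0.05]]}'
python3 -m pendant '{"jaw":[1,1,1,1,1,1,1,1],"linear":[[0,0,0],[0,0,0],[0,0,0],[0,0,0],[0,0,0],[0,0,0],[0,0,0],[0,0,0]],"rot":[[0,0,-0.1],[0,0,-0.12],[0,0,-0.12],[0,0,-0.12],[0,0,-0.12],[0,0,-0.12],[0,0,-0.12],[0,0,-0.12]]}'
python3 -m pendant '{"jaw":[1,1,1,1,1,1,1,1],"linear":[[0,0,0],[0,0,0],[0,0,0],[0,0,0],[0,0,0],[0,0,0],[0,0,0],[0,0,0]],"rot":[[0,0,-0.12],[0,0,-0.12],[0,0,-0.1],[0,0,-0.056],[0,0,0],[0,0,0],[0,0,0],[0,0,0]]}'
python3 st.py .608 -.2384 .103
python3 - <<'E'
from h import *
c=vision.camera("scene"); f=c["frame"][130:330,140:400]; cv2.imwrite("pics/s2.png",cv2.resize(f,(780,600),interpolation=cv2.INTER_CUBIC)[...,::-1])
c=vision.camera("top"); f=c["frame"][150:270,220:400]; cv2.imwrite("pics/t2.png",cv2.resize(f,(780,520),interpolation=cv2.INTER_CUBIC)[...,::-1])
E
```

```text
t: 6.2
tool_pos: [0.5491, -0.3969, 0.1747]
tool_rot: [0.563, 0.826, 0.0, -0.0]
wrist_force: [0.9, -0.3, -3.3]
grip_width: 0.142
grip_force: 98.1
t: 7.0
tool_pos: [0.6079, -0.2352, 0.1743]
tool_rot: [0.541, 0.841, 0.0, -0.001]
wrist_force: [-0.1, -0.0, -2.3]
grip_width: 0.147
grip_force: 98.2
t: 7.8
tool_pos: [0.6074, -0.2374, 0.1743]
tool_rot: [0.101, 0.995, 0.0, -0.001]
wrist_force: [0.6, -0.5, -2.2]
grip_width: 0.142
grip_force: 98.2
t: 8.6
tool_pos: [0.6078, -0.2374, 0.175]
tool_rot: [-0.094, 0.996, -0.0, -0.0]
wrist_force: [1.1, -0.5, -1.5]
grip_width: 0.143
grip_force: 98.3
t 8.6 pos [ 0.6078 -0.2374  0.175 ] xyaw -2.9533 yyaw 1.7591 z [-0. -0. -1.] F [ 1.1 -0.5 -1.5] grip 12.2 98.3 q [-0.57  0.26  0.19  1.5  -0.   -0.76]
to go tool axes cm [ 0.  -0.1  7.2]
```

View pics/s2.png

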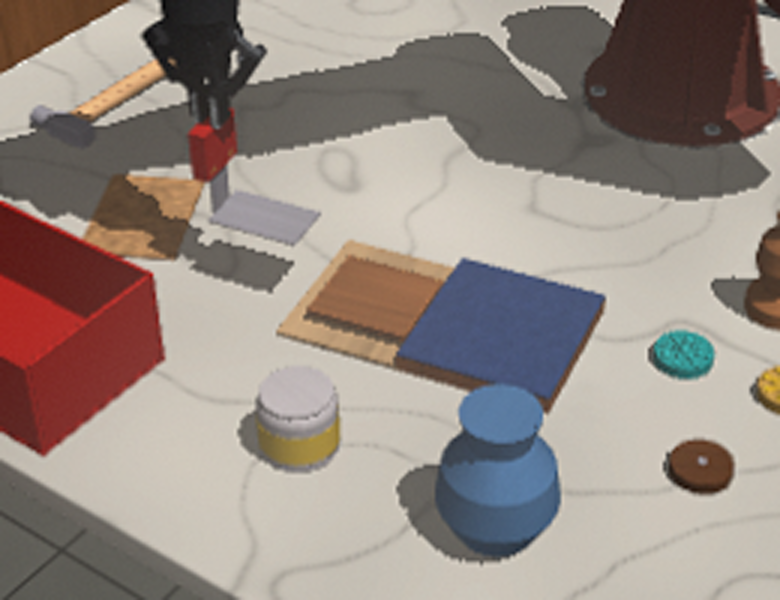

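The lifter is held level, with its tip short of the panel edge at about (320,215), and the panel is at (375,290). Lower it to shelf height and creep in.

```bash
python3 -m pendant '{"jaw":[1,1,1,1,1,1,1,1],"linear":[[0,0,1],[0,0,2],[0,0,2],[0,0,1.4],[0,0,0.7],[0,0,0.3],[0,0,0],[0,0,0]],"rot":[[0,0,0],[0,0,0],[0,0,0],[0,0,0],[0,0,0],[0,0,0],[0,0,0],[0,0,0]]}' 100
python3 -m pendant '{"jaw":[1,1,1,1,1,1,1,1],"linear":[[0,0.3,0],[0,0.4,0],[0,0.4,0],[0,0.3,0],[0,0.2,0],[0,0.2,0],[0,0.2,0],[0,0,0]],"rot":[[0,0,0],[0,0,0],[0,0,0],[0,0,0],[0,0,0],[0,0,0],[0,0,0],[0,0,0]]}'
python3 st.py
python3 - <<'E'
from h import *
c=vision.camera("scene"); f=c["frame"][180:260,200:320]; cv2.imwrite("pics/s3.png",cv2.resize(f,(780,520),interpolation=cv2.INTER_CUBIC)[...,::-1])
s=readout.get_state(); m=R.from_quat(s["tool_rot"]).as_matrix(); tip=s["tool_pos"]+m@[0,.105,.0917]
print("tip",tip.round(4),w2px(c,[tip,tip+m@[.03,0,0],tip-m@[.03,0,0]]).round(1).tolist())
E
```

```text
t: 9.5
tool_pos: [0.6084, -0.2378, 0.1021]
tool_rot: [-0.094, 0.996, -0.0, 0.001]
wrist_force: [0.2, -0.3, -1.8]
grip_width: 0.145
grip_force: 98.2
t: 10.3
tool_pos: [0.6041, -0.2176, 0.1011]
tool_rot: [-0.095, 0.996, -0.0, -0.0]
wrist_force: [0.3, -0.6, -2.5]
grip_width: 0.145
grip_force: 98.1
t 10.3 pos [ 0.6041 -0.2176  0.1011] xyaw -2.9522 yyaw 1.7602 z [-0. -0. -1.] F [ 0.3 -0.6 -2.5] grip 12.4 98.1 q [-0.55  0.24  0.03  1.36 -0.   -0.74]
tip [ 0.5844 -0.1146  0.0094] [[249.7, 226.2], [253.9, 220.8], [245.3, 231.7]]
```

View pics/s3.png

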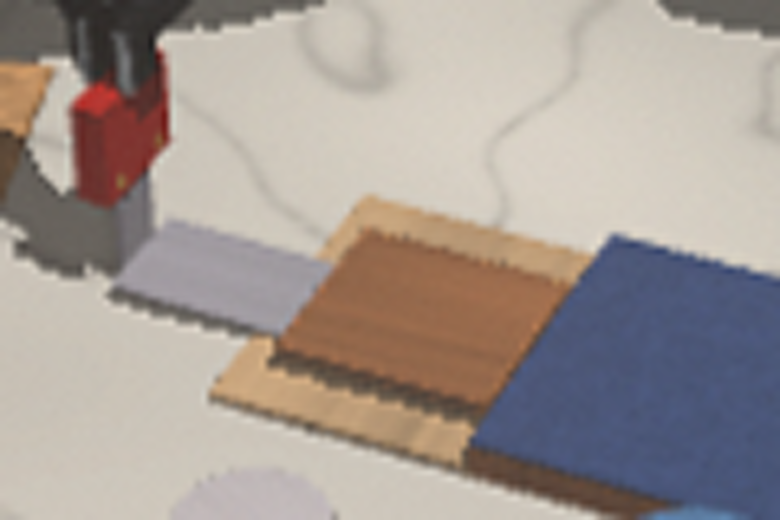

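The tip at crop (308,298) has just reached the panel edge, laterally centred. Continue 10 mm, then creep.

```bash
python3 -m pendant '{"jaw":[1,1,1,1,1,1,1,1],"linear":[[0,0.2,0],[0,0.2,0],[0,0.2,0],[0,0.2,0],[0,0.2,0],[0,0,0],[0,0,0],[0,0,0]],"rot":[[0,0,0],[0,0,0],[0,0,0],[0,0,0],[0,0,0],[0,0,0],[0,0,0],[0,0,0]]}'
python3 -m pendant '{"jaw":[1,1,1,1,1,1,1,1],"linear":[[0,0.1,0],[0,0,0],[0,0.1,0],[0,0,0],[0,0.1,0],[0,0,0],[0,0,0],[0,0,0]],"rot":[[0,0,0],[0,0,0],[0,0,0],[0,0,0],[0,0,0],[0,0,0],[0,0,0],[0,0,0]]}'
python3 st.py
python3 - <<'E'
from fit import *
for n,sd in(("top",(284,204)),("scene",(264,229))):
    c=vision.camera(n)
    m=mask(c,sd,tol=14,hue=True); p,i=fit(c,m,(-.055,.055,-.05,.05),.023,[.572,-.06,1.76]); print(n,p.round(4),round(i,3))
E
```

```text
t: 11.15
tool_pos: [0.6023, -0.2081, 0.1011]
tool_rot: [-0.094, 0.996, -0.0, 0.0]
wrist_force: [0.1, -0.3, -1.5]
grip_width: 0.14
grip_force: 98.1
t: 11.95
tool_pos: [0.6017, -0.2051, 0.1011]
tool_rot: [-0.094, 0.996, -0.0, -0.0]
wrist_force: [0.4, -0.5, -2.7]
grip_width: 0.141
grip_force: 98.2
t 11.95 pos [ 0.6017 -0.2051  0.1011] xyaw -2.9524 yyaw 1.76 z [ 0. -0. -1.] F [ 0.4 -0.5 -2.7] grip 12.0 98.2 q [-0.53  0.22  0.01  1.36 -0.   -0.72]
top [0.0396 0.1213 2.7818] 0.053
scene [ 0.5763 -0.0604  1.7663] 0.947
```

```bash
for i in 1 2 3; do :; done; python3 -m pendant '{"jaw":[1,1,1,1,1,1,1,1],"linear":[[0,0.1,0],[0,0,0],[0,0.1,0],[0,0,0],[0,0,0],[0,0,0],[0,0,0],[0,0,0]],"rot":[[0,0,0],[0,0,0],[0,0,0],[0,0,0],[0,0,0],[0,0,0],[0,0,0],[0,0,0]]}'
python3 -m pendant '{"jaw":[1,1,1,1,1,1,1,1],"linear":[[0,0.1,0],[0,0,0],[0,0.1,0],[0,0,0],[0,0,0],[0,0,0],[0,0,0],[0,0,0]],"rot":[[0,0,0],[0,0,0],[0,0,0],[0,0,0],[0,0,0],[0,0,0],[0,0,0],[0,0,0]]}'
python3 - <<'E'
from fit import *
for i in range(2):
    c=vision.camera("scene")
    m=mask(c,(264,229),tol=14,hue=True); p,i=fit(c,m,(-.055,.055,-.05,.05),.023,[.572,-.06,1.76]); print(p.round(4),round(i,3))
print(readout.get_state()["wrist_force"])
E
```

```text
t: 12.85
tool_pos: [0.6013, -0.2031, 0.1011]
tool_rot: [-0.094, 0.996, -0.0, -0.0]
wrist_force: [0.3, -0.5, -1.5]
grip_width: 0.146
grip_force: 98.2
t: 13.65
tool_pos: [0.601, -0.2012, 0.1012]
tool_rot: [-0.094, 0.996, -0.0, 0.0]
wrist_force: [0.1, -0.9, -1.3]
grip_width: 0.144
grip_force: 98.4
[ 0.5767 -0.06    1.7545] 0.948
[ 0.5766 -0.06    1.768 ] 0.949
[ 0.50213763 -0.56974041 -1.05346542]
```

```bash
cat > plan.py <<'E'
import numpy as np
def contact(f):
    s,c=np.sin(f),np.cos(f); u=-41
    a=np.array([-16.7-(40-u)*c+9*s, 6+(40-u)*s+9*c]); b=np.array([-8*s-(55-u)*c, 6+(55-u)*s])
    g=np.array([(u-39)*c-8*s, 22-(u-39)*s-8*c])
    k=np.clip((f-np.radians(10))/np.radians(35),0,1)
    return g if f>np.pi/2 else (1-k)*a+k*b
def tcp(f,al):
    d=np.array([np.cos(al),np.sin(al)]); n=np.array([-np.sin(al),np.cos(al)])
    return contact(f)-2.5*n-105*d+91.7*n
al=lambda f: np.radians(np.interp(np.degrees(f),[0,4,90,115],[0,1,48,55]))
F=np.radians(np.r_[0,np.linspace(3,90,15+8),np.linspace(93,115,8)])
p=np.array([-96.7-105,101.2]); A=0
for i,f in enumerate(F):
    q=tcp(f,al(f)); d=(q-p)/10; c,s=np.cos(A),np.sin(A)
    ty=d[0]*c+d[1]*s; tz=-(-d[0]*s+d[1]*c)
    print(i,round(np.degrees(f)),"lin",round(ty,2),round(tz,2),"rx",round(-(al(f)-A),3),"tcp",q.round(1))
    p=q;A=al(f)
E
python3 plan.py
```

```text
0 0 lin -0.1 -0.3 rx -0.0 tcp [-202.7  104.2]
1 3 lin -0.06 -0.28 rx -0.013 tcp [-203.3  107. ]
2 7 lin -0.17 -0.2 rx -0.033 tcp [-205.   109.1]
3 11 lin -0.16 -0.12 rx -0.038 tcp [-206.6  110.2]
4 15 lin -0.13 -0.06 rx -0.038 tcp [-208.   110.7]
5 19 lin -0.09 -0.06 rx -0.038 tcp [-209.   111.2]
6 23 lin -0.06 -0.06 rx -0.038 tcp [-209.7  111.7]
7 27 lin -0.02 -0.06 rx -0.038 tcp [-209.9  112.2]
8 31 lin 0.03 -0.04 rx -0.038 tcp [-209.8  112.7]
9 35 lin 0.07 -0.03 rx -0.038 tcp [-209.2  113.2]
10 39 lin 0.11 -0.0 rx -0.038 tcp [-208.1  113.6]
11 43 lin 0.16 0.02 rx -0.038 tcp [-206.5  113.9]
12 46 lin 0.21 0.09 rx -0.038 tcp [-204.2  113.9]
13 50 lin 0.27 0.19 rx -0.038 tcp [-201.   113.3]
14 54 lin 0.29 0.26 rx -0.038 tcp [-197.2  112.2]
15 58 lin 0.3 0.33 rx -0.038 tcp [-193.   110.8]
16 62 lin 0.31 0.4 rx -0.038 tcp [-188.3  108.9]
17 66 lin 0.31 0.47 rx -0.038 tcp [-183.1  106.6]
18 70 lin 0.3 0.54 rx -0.038 tcp [-177.6  103.9]
19 74 lin 0.28 0.61 rx -0.038 tcp [-171.6  100.8]
20 78 lin 0.26 0.68 rx -0.038 tcp [-165.3   97.1]
21 82 lin 0.23 0.74 rx -0.038 tcp [-158.7   93.1]
22 86 lin 0.19 0.8 rx -0.038 tcp [-151.7   88.6]
23 90 lin 0.15 0.86 rx -0.038 tcp [-144.5   83.7]
24 93 lin 0.17 0.45 rx -0.015 tcp [-140.1   82. ]
25 96 lin 0.16 0.49 rx -0.015 tcp [-135.3   80. ]
26 99 lin 0.14 0.51 rx -0.015 tcp [-130.6   77.7]
27 102 lin 0.11 0.53 rx -0.015 tcp [-125.8   75.2]
28 106 lin 0.09 0.54 rx -0.015 tcp [-121.    72.5]
29 109 lin 0.06 0.56 rx -0.015 tcp [-116.2   69.6]
30 112 lin 0.03 0.57 rx -0.015 tcp [-111.5   66.4]
31 115 lin 0.0 0.58 rx -0.015 tcp [-106.7   63. ]
```

```bash
python3 -m pendant '{"jaw":[1,1,1,1,1,1,1,1],"linear":[[0,-0.1,-0.3],[0,-0.06,-0.28],[0,-0.17,-0.2],[0,-0.16,-0.12],[0,-0.13,-0.06],[0,-0.09,-0.06],[0,-0.06,-0.06],[0,-0.02,-0.06]],"rot":[[0,0,0],[-0.013,0,0],[-0.033,0,0],[-0.038,0,0],[-0.038,0,0],[-0.038,0,0],[-0.038,0,0],[-0.038,0,0]]}'
python3 st.py
python3 - <<'E'
from h import *
c=vision.camera("scene"); f=c["frame"][160:260,190:340]; cv2.imwrite("pics/s4.png",cv2.resize(f,(780,520),interpolation=cv2.INTER_CUBIC)[...,::-1])
E
```

```text
t: 14.55
tool_pos: [0.603, -0.2108, 0.1125]
tool_rot: [-0.094, 0.989, 0.117, -0.011]
wrist_force: [0.8, -6.5, -1.9]
grip_width: 0.139
grip_force: 98.9
t 14.55 pos [ 0.603  -0.2108  0.1125] xyaw -2.9529 yyaw 1.7597 z [-0.043  0.229 -0.972] F [ 0.8 -6.5 -1.9] grip 11.8 98.9 q [-0.62  0.43  0.26  1.57  0.16 -0.83]
```

View pics/s4.png

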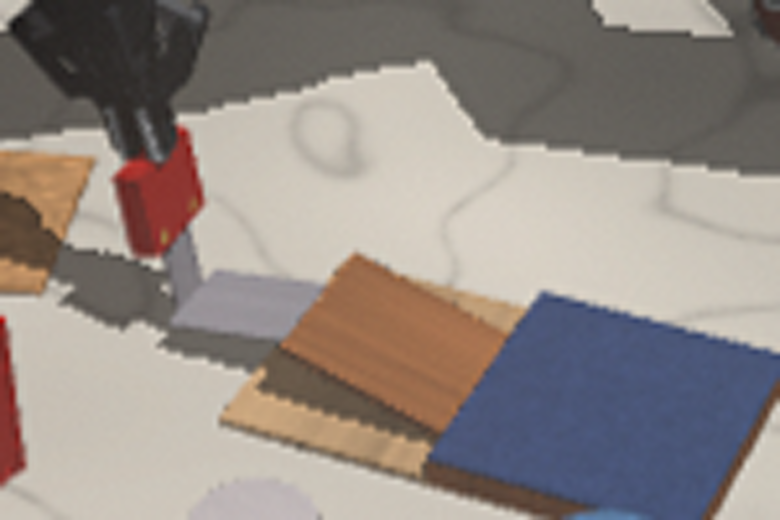

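The panel is tilting about 25° on the blade and pressing lightly (6 N) on the step. I continue with a small back-off of about 2 mm.

```bash
python3 -m pendant '{"jaw":[1,1,1,1,1,1,1,1],"linear":[[0,-0.05,-0.06],[0,0,-0.05],[0,0.05,-0.02],[0,0.13,0.02],[0,0.21,0.09],[0,0.27,0.19],[0,0.29,0.26],[0,0.3,0.33]],"rot":[[-0.038,0,0],[-0.038,0,0],[-0.038,0,0],[-0.038,0,0],[-0.038,0,0],[-0.038,0,0],[-0.038,0,0],[-0.038,0,0]]}'
python3 st.py
```

```text
t: 15.4
tool_pos: [0.6005, -0.1964, 0.1116]
tool_rot: [-0.091, 0.96, 0.265, -0.024]
wrist_force: [0.5, -4.9, 3.4]
grip_width: 0.14
grip_force: 102.5
t 15.4 pos [ 0.6005 -0.1964  0.1116] xyaw -2.9536 yyaw 1.7601 z [-0.094  0.505 -0.858] F [ 0.5 -4.9  3.4] grip 12.0 102.5 q [-0.69  0.71  0.54  1.84  0.33 -0.96]
```

```bash
python3 -m pendant '{"jaw":[1,1,1,1,1,1,1,1],"linear":[[0,0.29,0.28],[0,0.29,0.4],[0,0.29,0.5],[0,0.28,0.6],[0,0.26,0.68],[0,0.23,0.74],[0,0.19,0.8],[0,0.15,0.86]],"rot":[[-0.038,0,0],[-0.038,0,0],[-0.038,0,0],[-0.038,0,0],[-0.038,0,0],[-0.038,0,0],[-0.038,0,0],[-0.038,0,0]]}'
python3 st.py
python3 - <<'E'
from h import *
c=vision.camera("scene"); f=c["frame"][150:260,190:355]; cv2.imwrite("pics/s5.png",cv2.resize(f,(780,520),interpolation=cv2.INTER_CUBIC)[...,::-1])
E
```

```text
t: 16.2
tool_pos: [0.5913, -0.1494, 0.0855]
tool_rot: [-0.086, 0.908, 0.408, -0.038]
wrist_force: [1.1, -0.5, -2.5]
grip_width: 0.142
grip_force: 101.6
t 16.2 pos [ 0.5913 -0.1494  0.0855] xyaw -2.9529 yyaw 1.7605 z [-0.14   0.735 -0.664] F [ 1.1 -0.5 -2.5] grip 12.2 101.6 q [-0.72  0.96  0.71  2.05  0.48 -1.09]
```

View pics/s5.png

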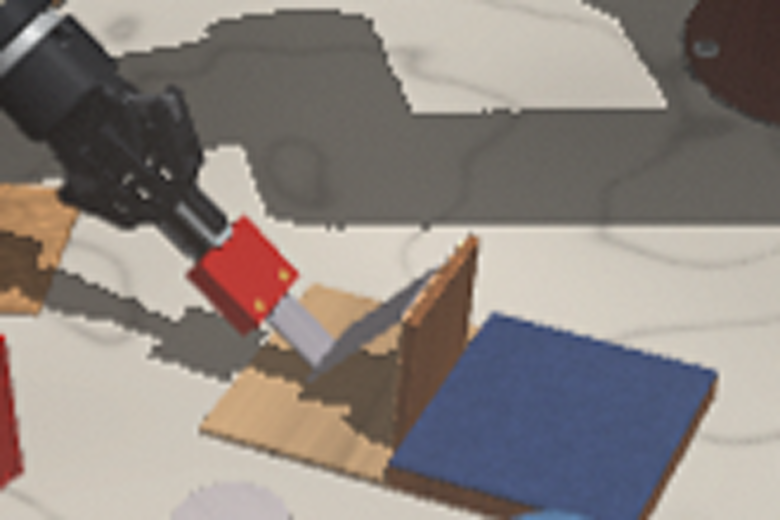

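The panel stands upright against the step at (440,340) with the blade behind it. q4 is near its limit, so I push it over mostly by translation.

```bash
python3 -m pendant '{"jaw":[1,1,1,1,1,1,1,1],"linear":[[0,0.34,0.25],[0,0.34,0.25],[0,0.34,0.25],[0,0.34,0.25],[0,0.34,0.25],[0,0.34,0.25],[0,0.34,0.25],[0,0.34,0.25]],"rot":[[0.01,0,0],[0.01,0,0],[0.01,0,0],[0.01,0,0],[0.01,0,0],[0.01,0,0],[0.01,0,0],[0.01,0,0]]}'
python3 st.py
python3 - <<'E'
from h import *
c=vision.camera("scene"); f=c["frame"][150:260,190:355]; cv2.imwrite("pics/s6.png",cv2.resize(f,(780,520),interpolation=cv2.INTER_CUBIC)[...,::-1])
E
```

```text
t: 17.05
tool_pos: [0.5846, -0.1161, 0.0914]
tool_rot: [-0.088, 0.924, 0.371, -0.035]
wrist_force: [-0.4, 0.4, -2.5]
grip_width: 0.14
grip_force: 101.5
t 17.05 pos [ 0.5846 -0.1161  0.0914] xyaw -2.9523 yyaw 1.7601 z [-0.13   0.679 -0.723] F [-0.4  0.4 -2.5] grip 12.0 101.5 q [-0.67  0.77  0.49  1.92  0.47 -1.01]
```

View pics/s6.png

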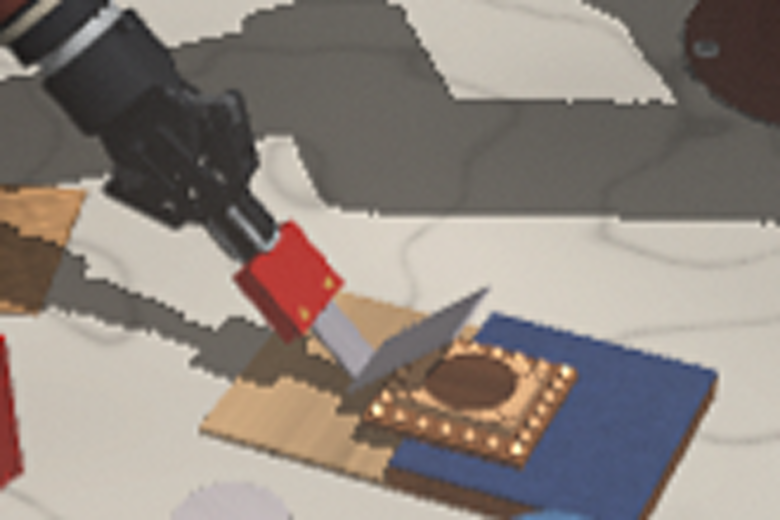

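The panel lies carved face up on the felt, with the round mark at (470,380). Next: retract, level the lifter and carry it back to the mat.

```bash
python3 -m pendant '{"jaw":[1,1,1,1,1,1,1,1],"linear":[[0,-0.3,-1],[0,-0.5,-2],[0,-0.5,-2.5],[0,-0.5,-2.5],[0,-0.4,-1.7],[0,-0.2,-0.8],[0,0,0],[0,0,0]],"rot":[[0,0,0],[0,0,0],[0,0,0],[0,0,0],[0,0,0],[0.1,0,0],[0.12,0,0],[0.12,0,0]]}'
python3 -m pendant '{"jaw":[1,1,1,1,1,1,1,1],"linear":[[0,0,0],[0,0,0],[0,0,0],[0,0,0],[0,0,0],[0,0,0],[0,0,0],[0,0,0]],"rot":[[0.12,0,0],[0.12,0,0],[0.12,0,0],[0.063,0,0],[0,0,0],[0,0,0.1],[0,0,0.12],[0,0,0.12]]}'
python3 -m pendant '{"jaw":[1,1,1,1,1,1,1,1],"linear":[[0,0,0],[0,0,0],[0,0,0],[0,0,0],[0,0,0],[0,0,0],[0,0,0],[0,0,0]],"rot":[[0,0,0.13],[0,0,0.13],[0,0,0.13],[0,0,0.13],[0,0,0.13],[0,0,0.13],[0,0,0.13],[0,0,0.136]]}'
python3 st.py .549 -.396 .0957
```

```text
t: 17.9
tool_pos: [0.5976, -0.2014, 0.1455]
tool_rot: [-0.09, 0.975, 0.203, -0.016]
wrist_force: [-0.3, 0.4, -1.4]
grip_width: 0.142
grip_force: 101.4
t: 18.7
tool_pos: [0.5971, -0.2008, 0.1452]
tool_rot: [0.08, 0.997, -0.001, 0.003]
wrist_force: [0.4, 0.1, -2.1]
grip_width: 0.143
grip_force: 101.4
t: 19.5
tool_pos: [0.597, -0.2009, 0.1451]
tool_rot: [0.568, 0.823, 0.0, 0.003]
wrist_force: [0.0, 0.4, -2.2]
grip_width: 0.147
grip_force: 101.3
t 19.5 pos [ 0.597  -0.2009  0.1451] xyaw 1.9338 yyaw 0.363 z [ 0.005 -0.003 -1.   ] F [ 0.   0.4 -2.2] grip 12.5 101.3 q [-0.53  0.19  0.05  1.43 -0.    0.68]
to go tool axes cm [-16.51 -11.43   4.98]
```

```bash
python3 -m pendant '{"jaw":[1,1,1,1,1,1,1,1],"linear":[[-1.5,-1,0],[-2.5,-1.8,0],[-3,-2,0],[-3,-2,0],[-2.6,-1.8,0],[-2,-1.5,0],[-1.3,-0.9,0],[-0.6,-0.4,0]],"rot":[[0,0,0],[0,0,0],[0,0,0],[0,0,0],[0,0,0],[0,0,0],[0,0,0],[0,0,0]]}'
python3 -m pendant '{"jaw":[1,1,1,1,1,1,1,1],"linear":[[0,0,0],[0,0,0.8],[0,0,1.3],[0,0,1.2],[0,0,0.8],[0,0,0.4],[0,0,0.2],[0,0,0.1]],"rot":[[0,0,0],[0.005,0,0],[0,0,0],[0,0,0],[0,0,0],[0,0,0],[0,0,0],[0,0,0]]}'
python3 st.py .549 -.396 .0957
```

```text
t: 20.3
tool_pos: [0.5498, -0.3976, 0.1463]
tool_rot: [0.565, 0.825, -0.0, 0.004]
wrist_force: [-0.1, 0.8, -2.0]
grip_width: 0.14
grip_force: 101.3
t: 21.1
tool_pos: [0.5511, -0.3961, 0.0991]
tool_rot: [0.565, 0.825, -0.003, 0.003]
wrist_force: [0.6, 0.2, -1.6]
grip_width: 0.142
grip_force: 101.3
t 21.1 pos [ 0.5511 -0.3961  0.0991] xyaw 1.9402 yyaw 0.3694 z [ 0.002 -0.008 -1.   ] F [ 0.6  0.2 -1.6] grip 12.1 101.3 q [-0.81  0.35  0.15  1.37 -0.    0.39]
to go tool axes cm [ 0.09 -0.19  0.34]
```

```bash
python3 -m pendant '{"jaw":[1,1,1,1,1,1,1,1],"linear":[[0,0,0.1],[0,0,0.1],[0,0,0.1],[0,0,0],[0,0,0],[0,0,0],[0,0,0],[0,0,0]],"rot":[[0,0,0],[0,0,0],[0,0,0],[0,0,0],[0,0,0],[0,0,0],[0,0,0],[0,0,0]]}'
python3 st.py .549 -.396 .0957
```

```text
t: 21.9
tool_pos: [0.551, -0.3961, 0.0961]
tool_rot: [0.565, 0.825, -0.003, 0.003]
wrist_force: [-0.9, -0.7, -0.7]
grip_width: 0.142
grip_force: 101.9
t 21.9 pos [ 0.551  -0.3961  0.0961] xyaw 1.9402 yyaw 0.3694 z [ 0.001 -0.008 -1.   ] F [-0.9 -0.7 -0.7] grip 12.1 101.9 q [-0.81  0.35  0.15  1.37 -0.    0.39]
to go tool axes cm [ 0.09 -0.19  0.04]
```

```bash
python3 -m pendant '{"jaw":[2,3,4,5,6.5,8,8.5,8.5],"linear":[[0,0,0],[0,0,0],[0,0,0],[0,0,0],[0,0,0],[0,0,0],[0,0,0],[0,0,0]],"rot":[[0,0,0],[0,0,0],[0,0,0],[0,0,0],[0,0,0],[0,0,0],[0,0,0],[0,0,0]]}'
python3 -m pendant '{"jaw":[8.5,8.5,8.5,8.5,8.5,8.5,8.5,8.5],"linear":[[0,0,-1],[0,0,-2],[0,0,-3],[0,0,-3],[0,0,-2],[0,0,-1],[0,0,0],[2,0.5,0]],"rot":[[0,0,0],[0,0,0],[0,0,0],[0,0,0],[0,0,0],[0,0,0],[0,0.008,0],[0,0,0]]}'
python3 -m pendant '{"jaw":[8.5,8.5,8.5,8.5,8.5,8.5,8.5,8.5],"linear":[[3,0.7,0],[4,1,0],[4,1,0],[4,1,0],[4,1,0],[4,1,0],[4,1,0],[4,1,0]],"rot":[[0,0,0],[0,0,0],[0,0,0],[0,0,0],[0,0,0],[0,0,0],[0,0,0],[0,0,0]]}'
python3 -m pendant '{"jaw":[8.5,8.5,8.5,8.5,8.5,8.5,8.5,8.5],"linear":[[4,1,0],[4,1,0],[4,1,0],[4,1,0],[4,1,0],[4,1,0],[4,1,0],[4,1,0]],"rot":[[0,0,0],[0,0,0],[0,0,0],[0,0,0],[0,0,0],[0,0,0],[0,0,0],[0,0,0]]}'
python3 st.py .451 .348 .027
python3 - <<'E'
from fit import *
for n in("top","scene"):
    c=vision.camera(n); save(c,n+"7.png")
    for t,z in(("panel_face",.039),("rosette",.014),("panel",.039),("lifter",.004)):
        for r in nets.spot_point(t,c)[:3]:
            px=np.array(r["point"])*[560,420]; print(n,t,round(r["score"],2),px.round(1),px2w(c,px,z)[0].round(4))
c=vision.camera("scene"); f=c["frame"]; cv2.imwrite("pics/s7.png",f[130:330,140:440,::-1].repeat(2,0).repeat(2,1))
E
```

```text
t: 22.7
tool_pos: [0.551, -0.3961, 0.096]
tool_rot: [0.565, 0.825, -0.003, 0.003]
wrist_force: [-0.0, 0.3, 0.6]
grip_width: 0.992
grip_force: 0.0
t: 23.5
tool_pos: [0.5478, -0.3761, 0.2143]
tool_rot: [0.566, 0.824, -0.0, -0.001]
wrist_force: [-0.3, -0.5, -0.1]
grip_width: 0.995
grip_force: 0.0
t: 24.3
tool_pos: [0.5071, -0.0561, 0.2145]
tool_rot: [0.565, 0.825, -0.001, -0.002]
wrist_force: [-0.2, 0.0, 0.5]
grip_width: 0.995
grip_force: 0.0
t: 25.1
tool_pos: [0.4662, 0.271, 0.2145]
tool_rot: [0.565, 0.825, -0.001, -0.001]
wrist_force: [1.2, -0.5, -0.7]
grip_width: 0.994
grip_force: 0.0
t 25.1 pos [0.4662 0.271  0.2145] xyaw 1.9402 yyaw 0.3694 z [-0.004 -0.001 -1.   ] F [ 1.2 -0.5 -0.7] grip 84.9 0.0 q [ 0.28 -0.08 -0.1   1.56  0.    1.49]
to go tool axes cm [ 7.72  1.43 18.74]
top panel_face 0.95 [262.  207.6] [0.5539 0.0268 0.039 ]
top rosette 0.59 [205. 237.] [0.4526 0.2415 0.014 ]
top panel 0.94 [263.1 209.8] [0.5456 0.023  0.039 ]
top lifter 0.83 [369.9 192.2] [ 0.611  -0.3833  0.004 ]
scene panel_face 0.79 [287.4 228.7] [0.5576 0.0104 0.039 ]
scene rosette 0.82 [429.6 246.9] [0.362  0.3918 0.014 ]
scene rosette 0.69 [366.7 246. ] [0.4652 0.2343 0.014 ]
scene rosette 0.6 [424.3 286.9] [0.5286 0.4439 0.014 ]
scene panel 0.94 [289.6 230.1] [0.5595 0.0197 0.039 ]
scene lifter 0.71 [181.9 202.5] [ 0.6076 -0.3848  0.004 ]
```

View pics/s7.png

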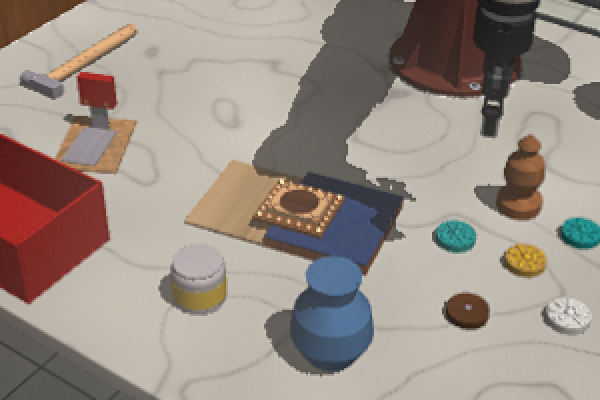

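The lifter is back on the mat at (90,145). The panel is flat with its mark at (299,202), and the golden rosette at (525,260) is undisturbed. I move over the rosette and measure the mark centre by ellipse.

```bash
python3 - <<'E'
from fit import *
for n,sd in(("top",(262.5,209)),("scene",(289.5,231))):
    c=vision.camera(n)
    for tol in(12,16,22):
        m=mask(c,sd,tol=tol); ct=max(cv2.findContours(m,0,1)[0],key=cv2.contourArea)
        e=cv2.fitEllipse(cv2.convexHull(ct)); px=(np.array(e[0])+.5)/S-.5
        yx=np.argwhere(m).mean(0); q=(yx[::-1]+.5)/S-.5
        print(n,tol,m.sum()/16,np.round(e[1],1)/S,px.round(2),px2w(c,px,.039)[0].round(4),"cen",px2w(c,q,.039)[0].round(4))
    for r in nets.cut_out("panel",c)[:1]:
        k=r["region"].astype(np.uint8); yx=np.argwhere(k).mean(0)[::-1]; print("region",k.sum(),px2w(c,yx,.037)[0].round(4))
        p,i=fit(c,cv2.resize(k,None,fx=S,fy=S,interpolation=0),(-.055,.055,-.05,.05),.03,[.554,.03,1.76]); print(p.round(4),round(i,3))
E
python3 -m pendant '{"jaw":[8.5,8.5,8.5,8.5,8.5,8.5,8.5,8.5],"linear":[[3,0.5,0],[3,0.5,0],[1.7,0.4,2],[0,0,3],[0,0,3],[0,0,3],[0,0,2],[0,0,1]],"rot":[[0,0,0],[0,0,0],[0,0,0],[0,0,0],[0,0,0],[0,0,0],[0,0,0],[0,0,0]]}'
python3 st.py .451 .348 .027
```

```text
top 12 150.25 [13.55  14.425] [263.23 206.58] [0.5577 0.0223 0.039 ] cen [0.5576 0.0221 0.039 ]
top 16 156.375 [13.675 14.6  ] [263.31 206.61] [0.5576 0.022  0.039 ] cen [0.5576 0.022  0.039 ]
top 22 163.125 [14.075 14.875] [263.31 206.61] [0.5576 0.022  0.039 ] cen [0.5575 0.022  0.039 ]
region 744 [0.5541 0.0228 0.037 ]
[0.556  0.0224 1.7696] 0.936
scene 12 161.4375 [11.475 18.8  ] [289.26 230.24] [0.5605 0.0192 0.039 ] cen [0.5606 0.0193 0.039 ]
scene 16 166.0625 [11.725 18.875] [289.27 230.28] [0.5607 0.0194 0.039 ] cen [0.5608 0.0194 0.039 ]
scene 22 351.5625 [28.225 48.4  ] [289.35 237.3 ] [0.588  0.0381 0.039 ] cen [0.5802 0.0292 0.039 ]
region 842 [0.5738 0.0284 0.037 ]
[0.5657 0.0226 1.7761] 0.924
t: 26.65
tool_pos: [0.4511, 0.3458, 0.0737]
tool_rot: [0.565, 0.825, -0.002, -0.001]
wrist_force: [-0.7, 0.4, -0.8]
grip_width: 0.997
grip_force: 0.0
t 26.65 pos [0.4511 0.3458 0.0737] xyaw 1.9402 yyaw 0.3694 z [-0.004 -0.001 -1.   ] F [-0.7  0.4 -0.8] grip 85.1 0.0 q [ 0.42  0.04 -0.24  1.3   0.    1.63]
to go tool axes cm [0.21 0.09 4.67]
```

```bash
python3 -m pendant '{"jaw":[8.5,8.5,8.5,8.5,8.5,8.5,8.5,8.5],"linear":[[0.2,0.1,1],[0,0,1.5],[0,0,1],[0,0,0.6],[0,0,0.3],[0,0,0.2],[0,0,0],[0,0,0]],"rot":[[0,0,0],[0,0,0],[0,0,0],[0,0,0],[0,0,0],[0,0,0],[0,0,0],[0,0,0]]}' 40
python3 -m pendant '{"jaw":[7.5,6.5,5.5,5,5,5,5,5],"linear":[[0,0,0],[0,0,0],[0,0,0],[0,0,0],[0,0,0],[0,0,0],[0,0,0],[0,0,0]],"rot":[[0,0,0],[0,0,0],[0,0,0],[0,0,0],[0,0,0],[0,0,0],[0,0,0],[0,0,0]]}' 40
python3 st.py .451 .348 .027
```

```text
t: 27.45
tool_pos: [0.4527, 0.3487, 0.0304]
tool_rot: [0.565, 0.825, -0.0, -0.0]
wrist_force: [-0.2, 0.4, -0.0]
grip_width: 0.996
grip_force: 0.0
t: 28.25
tool_pos: [0.4524, 0.3485, 0.0299]
tool_rot: [0.565, 0.825, -0.001, -0.001]
wrist_force: [-0.3, 0.9, -0.4]
grip_width: 0.587
grip_force: 0.0
t 28.25 pos [0.4524 0.3485 0.0299] xyaw 1.9401 yyaw 0.3693 z [-0.002 -0.    -1.   ] F [-0.3  0.9 -0.4] grip 50.1 0.0 q [ 0.43  0.07 -0.28  1.22  0.    1.63]
to go tool axes cm [ 0.   -0.15  0.29]
```

```bash
python3 -m pendant '{"jaw":[6,7,8,8.5,8.5,8.5,8.5,8.5],"linear":[[0,0,0],[0,0,0],[0,0,0],[0,0,0],[0,-0.1,0.3],[0,-0.05,0.3],[0,0,0.15],[0,0,0]],"rot":[[0,0,0],[0,0,0],[0,0,0],[0,0,0],[0,0,0],[0,0,0],[0,0,0],[0,0,0]]}' 40
python3 -m pendant '{"jaw":[7.5,6.8,6.4,6,5.8,5.6,5.3,5],"linear":[[0,0,0],[0,0,0],[0,0,0],[0,0,0],[0,0,0],[0,0,0],[0,0,0],[0,0,0]],"rot":[[0,0,0],[0,0,0],[0,0,0],[0,0,0],[0,0,0],[0,0,0],[0,0,0],[0,0,0]]}' 40
python3 st.py .451 .348 .022
```

```text
t: 29.05
tool_pos: [0.4507, 0.3479, 0.022]
tool_rot: [0.565, 0.825, -0.001, -0.001]
wrist_force: [-0.6, -0.3, 0.3]
grip_width: 0.994
grip_force: 0.0
t: 29.85
tool_pos: [0.451, 0.348, 0.0224]
tool_rot: [0.565, 0.825, -0.001, -0.001]
wrist_force: [-0.1, 0.2, 0.4]
grip_width: 0.588
grip_force: 0.0
t 29.85 pos [0.451  0.348  0.0224] xyaw 1.9402 yyaw 0.3694 z [-0.002 -0.    -1.   ] F [-0.1  0.2  0.4] grip 50.3 0.0 q [ 0.43  0.08 -0.29  1.2   0.    1.63]
to go tool axes cm [-0.    0.    0.04]
```

```bash
python3 -m pendant '{"jaw":[4.8,4.6,4.4,4.2,4,4,4,4],"linear":[[0,0,0],[0,0,0],[0,0,0],[0,0,0],[0,0,0],[0,0,0],[0,0,0],[0,0,0]],"rot":[[0,0,0],[0,0,0],[0,0,0],[0,0,0],[0,0,0],[0,0,0],[0,0,0],[0,0,0]]}' 40
python3 st.py .451 .348 .022
python3 - <<'E'
from fit import *
c=vision.camera("scene"); f=c["frame"][200:300,330:480]; cv2.imwrite("pics/s8.png",cv2.resize(f,(780,520),interpolation=cv2.INTER_CUBIC)[...,::-1])
E
```

```text
t: 30.65
tool_pos: [0.451, 0.348, 0.0224]
tool_rot: [0.565, 0.825, -0.001, -0.001]
wrist_force: [1.2, -0.5, 0.0]
grip_width: 0.466
grip_force: 0.0
t 30.65 pos [0.451  0.348  0.0224] xyaw 1.9401 yyaw 0.3693 z [-0.002 -0.    -1.   ] F [ 1.2 -0.5  0. ] grip 39.8 0.0 q [ 0.43  0.08 -0.29  1.2   0.    1.63]
to go tool axes cm [ 0.   -0.    0.04]
```

View pics/s8.png

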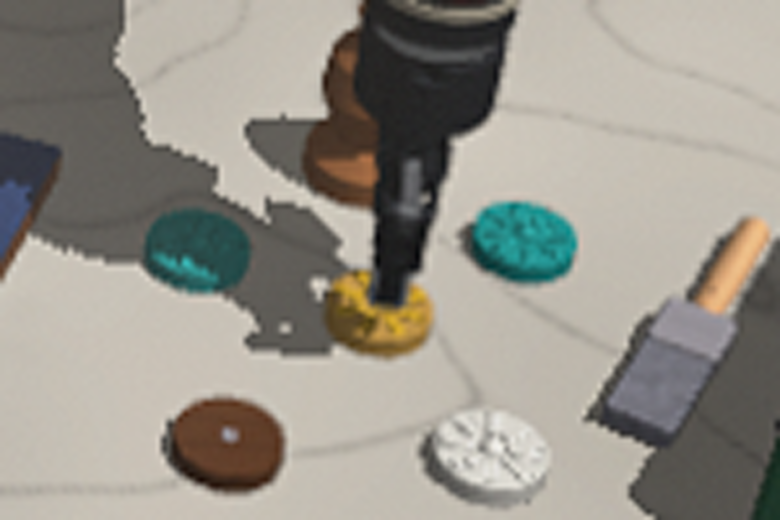

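The fingers have closed over the top of the golden rosette (finger tip at (390,300), rosette ellipse centred at about (380,312)) rather than around it. I check the tip height by projection.

```bash
python3 - <<'E'
from fit import *
s=readout.get_state(); m=R.from_quat(s["tool_rot"]).as_matrix()
for n in("scene","top"):
    c=vision.camera(n)
    hsv=cv2.cvtColor(c["frame"],cv2.COLOR_RGB2HSV); k=((hsv[...,0]>15)&(hsv[...,0]<32)&(hsv[...,1]>120)).astype(np.uint8)
    nn,l,st,ce=cv2.connectedComponentsWithStats(k); x0=w2px(c,[.451,.348,.01])[0]
    i=min((j for j in range(1,nn) if st[j,4]>30),key=lambda j:np.linalg.norm(ce[j]-x0))
    p=ce[i]; ct=max(cv2.findContours((l==i).astype(np.uint8),0,1)[0],key=cv2.contourArea); e=cv2.fitEllipse(cv2.convexHull(ct))
    print(n,st[i],p.round(1),"ellipse",np.round(e[0],1),px2w(c,e[0],.009)[0].round(4),"cen",px2w(c,p,.009)[0].round(4))
    if n=="scene":
        for d in(0,.006,.012,.018,.025): print(d,((w2px(c,[s["tool_pos"]+m@[0,.02,d],s["tool_pos"]+m@[0,.03,d]])-[330,200])*5.2).round(0).tolist())
E
```

```text
scene [393 252  20  16 215] [401.8 260.7] ellipse [402.1 259.7] [0.4557 0.3457 0.009 ] cen [0.4601 0.3466 0.009 ]
0 [[384.0, 313.0], [383.0, 325.0]]
0.006 [[382.0, 321.0], [381.0, 333.0]]
0.012 [[381.0, 329.0], [380.0, 341.0]]
0.018 [[379.0, 337.0], [378.0, 349.0]]
0.025 [[377.0, 346.0], [376.0, 358.0]]
top [177 233   8  12  66] [180.8 238.4] ellipse [180.7 238.4] [0.4501 0.3334 0.009 ] cen [0.45   0.3328 0.009 ]
```

The fingertips really stand near the TCP plane, not 25 mm ahead. I reopen, go lower in small steps watching the force, and retry.

```bash
python3 -m pendant '{"jaw":[5,6,7,7.6,7.6,7.6,7.6,7.6],"linear":[[0,0,0],[0,0,0],[0,0,0],[0,0,0],[0,0,0.4],[0,0,0.4],[0,0,0.4],[0,0,0]],"rot":[[0,0,0],[0,0,0],[0,0,0],[0,0,0],[0,0,0],[0,0,0],[0,0,0],[0,0,0]]}' 40
python3 -m pendant '{"jaw":[7.6,7.6,7.6,7.6,7.6,7.6,7.6,7.6],"linear":[[0,0,0.2],[0,0,0.2],[0,0,0],[0,0,0],[0,0,0],[0,0,0],[0,0,0],[0,0,0]],"rot":[[0,0,0],[0,0,0],[0,0,0],[0,0,0],[0,0,0],[0,0,0],[0,0,0],[0,0,0]]}' 40
python3 -m pendant '{"jaw":[7,6.5,6,5.6,5.6,5.6,5.6,5.6],"linear":[[0,0,0],[0,0,0],[0,0,0],[0,0,0],[0,0,0],[0,0,0],[0,0,0],[0,0,0]],"rot":[[0,0,0],[0,0,0],[0,0,0],[0,0,0],[0,0,0],[0,0,0],[0,0,0],[0,0,0]]}' 40
python3 st.py
```

```text
t: 31.6
tool_pos: [0.4504, 0.3477, 0.0094]
tool_rot: [0.565, 0.825, -0.001, -0.001]
wrist_force: [-0.6, -0.3, 0.3]
grip_width: 0.887
grip_force: 0.0
t: 32.4
tool_pos: [0.451, 0.348, 0.0065]
tool_rot: [0.565, 0.825, -0.001, -0.001]
wrist_force: [-0.7, 0.3, 0.3]
grip_width: 0.89
grip_force: 0.0
t: 33.2
tool_pos: [0.451, 0.348, 0.0064]
tool_rot: [0.565, 0.825, -0.001, -0.001]
wrist_force: [-0.5, -1.1, 0.6]
grip_width: 0.655
grip_force: 0.0
t 33.2 pos [0.451  0.348  0.0064] xyaw 1.9402 yyaw 0.3694 z [-0.002 -0.    -1.   ] F [-0.5 -1.1  0.6] grip 56.0 0.0 q [ 0.43  0.09 -0.31  1.17  0.    1.63]
```

```bash
python3 -m pendant '{"jaw":[5.5,5.4,5.3,5.2,5.2,5.2,5.2,5.2],"linear":[[0,0,0],[0,0,0],[0,0,0],[0,0,0],[0,0,0],[0,0,0],[0,0,0],[0,0,0]],"rot":[[0,0,0],[0,0,0],[0,0,0],[0,0,0],[0,0,0],[0,0,0],[0,0,0],[0,0,0]]}' 40
python3 st.py
```

```text
t: 34.0
tool_pos: [0.451, 0.348, 0.0065]
tool_rot: [0.565, 0.825, -0.001, -0.001]
wrist_force: [-0.8, 0.4, -0.6]
grip_width: 0.607
grip_force: 0.0
t 34.0 pos [0.451  0.348  0.0065] xyaw 1.9402 yyaw 0.3694 z [-0.001 -0.    -1.   ] F [-0.8  0.4 -0.6] grip 51.8 0.0 q [ 0.43  0.09 -0.31  1.17  0.    1.63]
```

```bash
python3 - <<'E'
from fit import *
s=readout.get_state(); m=R.from_quat(s["tool_rot"]).as_matrix()
for n in("scene","top"):
    c=vision.camera(n); hsv=cv2.cvtColor(c["frame"],cv2.COLOR_RGB2HSV); h,sa,v=[hsv[...,i].astype(int) for i in range(3)]
    a,b=((242,276),(385,422)) if n=="scene" else ((222,256),(160,200))
    for r in range(*a): print(r,"".join("Y" if 15<h[r,q]<32 and sa[r,q]>120 and v[r,q]>60 else "D" if v[r,q]<75 else "g" if v[r,q]<140 else "." for q in range(*b)))
    print("cols from",b[0],"tcp",w2px(c,[s["tool_pos"]+m@[0,y,d] for y in(-.03,.03) for d in(0,)]).round(1).tolist())
E
```

```text
242 gggggggg........DDDDDDgggggDg........
243 gggggggggg......DDDDDgggggDDg.....ggg
244 ggggggggggg.....DDDDDggggDDD.....ggDg
245 gggggggggggg....DDDDDDgggDDD.....ggDg
246 ggggggggggggg...DDDDDDDDDDDg......gDD
247 ggggg.gggggg....DDDDDDDDDDDg......gDD
248 gggggggggggg....DDDDDDDDDDD.......gDD
249 gggggggggggg....DDDDDDDDDDg........gD
250 gggggggggggggg..gDDDDDDDDD..........g
251 gggggggggggggggggDDDDDDDDD...........
252 gggggggggggggYYYDDDDDDDDDD...........
253 gggggggg.ggYYYYYDDDDDDDDDg...........
254 gggggggg.gYYYYYYDDDDDDDDD............
255 gggggggg.YYYYYYYDDDDDDDDD............
256 ggggggggYYYYYYYYDDDDDDDDDYY..........
257 ggggggggYYYYYYYYDDDDDDDDYYY..........
258 ggggggggYYYYYYYYgDDDDDggYYYY.........
259 ggggggggYYYYYYYgDDDDDDgYYYYY.........
260 ggggggggYYYYYYYDDDDDDDgYYYYY.........
261 ggggggggYYYYYYYDDDDDDDgYYYYY.........
262 ggggggggYYYYYYggDDDDDD.YYYY..........
263 g.ggggggYYYYYYYgDDDDDgYYYYY..........
264 g..ggggggYYYYYYYgggggYYYYYY..........
265 gg.gggggggYYYYYYYYYYYYYYYY...........
266 ggggggggggggYYYYYYYYYYYYY............
267 ggggggggggggggYYYYYYYYYY.............
268 gggg
[... 1259 characters left out ...]
YYYYggggggggggggggg
242 ggggggggggDDDDDDDDDYYYYYgggggggggggggggg
243 ggggggggggDgDDDDDDDDYYYYgg..gggggggggggg
244 gggggggggggDDDDDDDDDDYYgg...gggggggggggg
245 gggggggggggggDDDDDDDDDgggg.ggggggggggggg
246 ggggggggggggDDDDDDDDDDgggggggggggggggggg
247 ggggggggggggDDDDDDDDDDDggggggggggggggggg
248 gggggggggggggDDDDDDDDDDDgggggggggggggggg
249 ggggggggggggggggDDDDDDDDgggggggggggggggg
250 gggggggggggggggDDDDDDDDDg..gggggggggggg.
251 ggggggggggggggggDDDDDDDDg...gggggggggggg
252 gggggggggggggggggDDDDDDDDg..gggggggggggg
253 gggggggggggggggggDDDDDDDDg..gggggggggggg
254 gggggggggggggggggDDDDDDDDDg.gggggggggggg
255 ggggggggggggggggggDDDDDDDDgg..gggggggggg
cols from 160 tcp [[179.8, 245.7], [174.1, 231.0]]
```

Tip geometry: at z_TCP=0.0065 the tips still ride above the rim, about 10–14 mm behind the TCP. I open and go 13 mm lower, watching the force.

```bash
python3 -m pendant '{"jaw":[6,7,7.6,7.6,7.6,7.6,7.6,7.6],"linear":[[0,0,0],[0,0,0],[0,0,0],[0,0,0.3],[0,0,0.3],[0,0,0.2],[0,0,0],[0,0,0]],"rot":[[0,0,0],[0,0,0],[0,0,0],[0,0,0],[0,0,0],[0,0,0],[0,0,0],[0,0,0]]}' 40
python3 -m pendant '{"jaw":[7.6,7.6,7.6,7.6,7,6.5,6,5.5],"linear":[[0,0,0.2],[0,0,0.15],[0,0,0.15],[0,0,0],[0,0,0],[0,0,0],[0,0,0],[0,0,0]],"rot":[[0,0,0],[0,0,0],[0,0,0],[0,0,0],[0,0,0],[0,0,0],[0,0,0],[0,0,0]]}' 40
python3 -m pendant '{"jaw":[5.2,5,5,5,5,5,5,5],"linear":[[0,0,0],[0,0,0],[0,0,0],[0,0,0],[0,0,0],[0,0,0],[0,0,0],[0,0,0]],"rot":[[0,0,0],[0,0,0],[0,0,0],[0,0,0],[0,0,0],[0,0,0],[0,0,0],[0,0,0]]}' 40
python3 st.py
```

```text
t: 34.9
tool_pos: [0.4509, 0.3479, -0.0017]
tool_rot: [0.565, 0.825, -0.001, -0.001]
wrist_force: [-0.2, -0.1, -0.3]
grip_width: 0.886
grip_force: 0.0
t: 35.7
tool_pos: [0.4512, 0.3481, -0.0059]
tool_rot: [0.565, 0.825, -0.0, -0.0]
wrist_force: [-1.9, -0.7, 4.6]
grip_width: 0.673
grip_force: 41.8
t: 36.5
tool_pos: [0.4512, 0.3481, -0.0059]
tool_rot: [0.565, 0.825, -0.0, -0.0]
wrist_force: [-2.0, -1.4, 5.0]
grip_width: 0.672
grip_force: 41.8
t 36.5 pos [ 0.4512  0.3481 -0.0059] xyaw 1.9402 yyaw 0.3694 z [-0.001 -0.    -1.   ] F [-2.  -1.4  5. ] grip 57.4 41.8 q [ 0.43  0.1  -0.32  1.15  0.    1.63]
```

```bash
python3 -m pendant '{"jaw":[5,5,5,5,5,5,5,5],"linear":[[0,0,-0.4],[0,0,-1],[0,0,-2],[0,0,-3],[0,0,-3.5],[0,0,-3.5],[0,0,-2],[0,0,-0.6]],"rot":[[0,0,0],[0,0,0],[0,0,0],[0,0,0],[0,0,0],[0,0,0],[0,0,0],[0,0,0]]}' 50
python3 -m pendant '{"jaw":[5,5,5,5,5,5,5,5],"linear":[[-1,0,0],[-2.5,-0.2,0],[-3.5,-0.2,0],[-4,-0.2,0],[-4,-0.2,0],[-4,-0.2,0],[-4,-0.2,0],[-4,-0.2,0]],"rot":[[0,0,0],[0,0,0],[0,0,0],[0,0,0],[0,0,0],[0,0,0],[0,0,0],[0,0,0]]}'
python3 st.py .559 .0207 .0346
```

```text
t: 37.3
tool_pos: [0.4525, 0.3487, 0.1569]
tool_rot: [0.565, 0.825, 0.001, 0.001]
wrist_force: [0.6, 0.3, 0.3]
grip_width: 0.661
grip_force: 53.2
t: 38.1
tool_pos: [0.5349, 0.089, 0.1514]
tool_rot: [0.565, 0.825, -0.001, -0.002]
wrist_force: [0.0, 0.8, 0.3]
grip_width: 0.665
grip_force: 53.2
t 38.1 pos [0.5349 0.089  0.1514] xyaw 1.9399 yyaw 0.3691 z [-0.004 -0.    -1.   ] F [0.  0.8 0.3] grip 56.8 53.2 q [-0.08 -0.07 -0.2   1.44 -0.    1.13]
to go tool axes cm [-7.25 -0.17 11.67]
```

```bash
python3 -m pendant '{"jaw":[5,5,5,5,5,5,5,5],"linear":[[-3,-0.1,0],[-2.5,-0.1,0],[-1.2,0,0],[-0.5,0,0],[0,0,2],[0,0,3],[0,0,2.5],[0,0,1]],"rot":[[0,0,0],[0,0,0],[0,0,0],[-0.004,0,0],[0,0,0],[0,0,0],[0,0,0],[0,0,0]]}'
python3 -m pendant '{"jaw":[5,5,5,5,5,5,5,5],"linear":[[0,0,0],[0,0,0],[0,0,0],[0,0,0],[0,0,0],[0,0,0],[0,0,0],[0,0,0]],"rot":[[0,0,0],[0,0,0],[0,0,0],[0,0,0],[0,0,0],[0,0,0],[0,0,0],[0,0,0]]}'
python3 st.py .559 .0207 .0346
python3 - <<'E'
from h import *
s=readout.get_state()
for n in("scene",):
    c=vision.camera(n); f=c["frame"]; p=w2px(c,[.559,.0207,.05])[0].astype(int); print(p)
    cv2.imwrite("pics/s9.png",cv2.resize(f[p[1]-45:p[1]+35,p[0]-60:p[0]+60],(780,520),interpolation=cv2.INTER_CUBIC)[...,::-1])
E
```

```text
t: 38.9
tool_pos: [0.5577, 0.0247, 0.0652]
tool_rot: [0.565, 0.825, 0.0, -0.001]
wrist_force: [0.7, 0.3, -1.1]
grip_width: 0.666
grip_force: 53.3
t: 39.7
tool_pos: [0.56, 0.0234, 0.0684]
tool_rot: [0.565, 0.825, 0.001, 0.001]
wrist_force: [0.5, 0.1, 0.2]
grip_width: 0.664
grip_force: 53.3
t 39.7 pos [0.56   0.0234 0.0684] xyaw 1.9401 yyaw 0.3693 z [ 0.002  0.001 -1.   ] F [0.5 0.1 0.2] grip 56.7 53.3 q [-0.19  0.01 -0.28  1.28  0.    1.01]
to go tool axes cm [-0.22 -0.19  3.38]
[289 227]
```

View pics/s9.png

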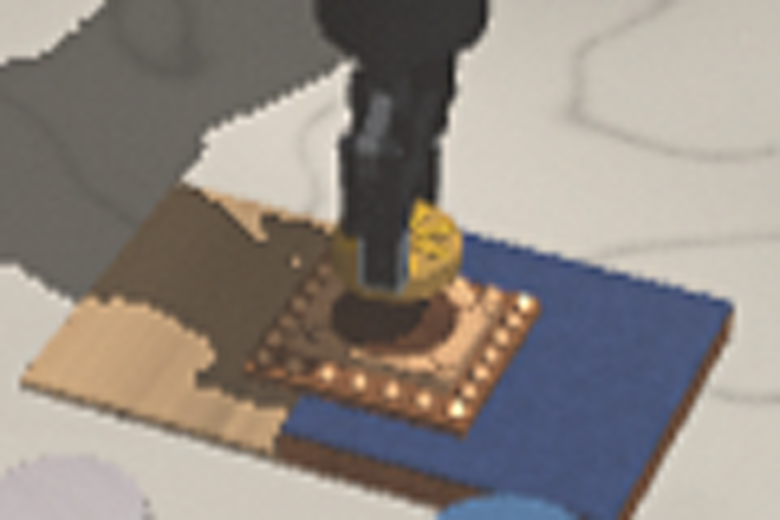

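The rosette is held flat at (398,250) above the mark at (395,320). Lower it to just above the face.

```bash
python3 -m pendant '{"jaw":[5,5,5,5,5,5,5,5],"linear":[[-0.2,-0.2,0.8],[0,0,1],[0,0,0.8],[0,0,0.4],[0,0,0.2],[0,0,0.1],[0,0,0.05],[0,0,0]],"rot":[[0,0,0],[0,0,0],[0,0,0],[0,0,0],[0,0,0],[0,0,0],[0,0,0],[0,0,0]]}'
python3 st.py .559 .0207 .0346
```

```text
t: 40.55
tool_pos: [0.5591, 0.0208, 0.0352]
tool_rot: [0.565, 0.825, 0.001, 0.001]
wrist_force: [0.1, 0.3, -0.6]
grip_width: 0.668
grip_force: 53.3
t 40.55 pos [0.5591 0.0208 0.0352] xyaw 1.9402 yyaw 0.3694 z [ 0.003  0.001 -1.   ] F [ 0.1  0.3 -0.6] grip 57.0 53.3 q [-0.2   0.03 -0.32  1.22  0.    1.  ]
to go tool axes cm [-0.01 -0.02  0.06]
```

```bash
python3 -m pendant '{"jaw":[5,5,5,5,5.6,5.9,6.2,6.6],"linear":[[0,0,0.05],[0,0,0.05],[0,0,0],[0,0,0],[0,0,0],[0,0,0],[0,0,0],[0,0,0]],"rot":[[0,0,0],[0,0,0],[0,0,0],[0,0,0],[0,0,0],[0,0,0],[0,0,0],[0,0,0]]}' 20
python3 -m pendant '{"jaw":[7,7.4,7.8,8,8,8,8,8],"linear":[[0,0,0],[0,0,-0.2],[0,0,-0.6],[0,0,-1.5],[0,0,-3],[0,0,-4],[0,0,-4],[0,0,-2]],"rot":[[0,0,0],[0,0,0],[0,0,0],[0,0,0],[0,0,0],[0,0,0],[0,0,0],[0,0,0]]}'
python3 -m pendant '{"jaw":[8,8,8,8,8,8,8,8],"linear":[[-2,0,0],[-4,0,0],[-4,0,0],[-4,0,0],[-4,0,0],[-4,0,0],[-3,0,0],[-1,0,0]],"rot":[[0,0,0],[0,0,0],[0,0,0],[0,0,0],[0,0,0],[0,0,0],[0,0,0],[0,0,0]]}'
python3 - <<'E'
from fit import *
s=readout.get_state(); print(s["tool_pos"],s["t"])
for n in("top","scene"):
    c=vision.camera(n); hsv=cv2.cvtColor(c["frame"],cv2.COLOR_RGB2HSV).astype(int)
    k=((hsv[...,0]>15)&(hsv[...,0]<32)&(hsv[...,1]>130)&(hsv[...,2]>60)).astype(np.uint8)
    x0=w2px(c,[.559,.0207,.053])[0]; nn,l,st,ce=cv2.connectedComponentsWithStats(k); i=min((j for j in range(1,nn) if st[j,4]>40),key=lambda j:np.linalg.norm(ce[j]-x0))
    print(n,"rosette",st[i],px2w(c,ce[i],.050)[0].round(4))
    for t,z in(("lifter",.004),("panel",.039)):
        for r in nets.cut_out(t,c)[:1]:
            kk=cv2.resize(r["region"].astype(np.uint8),None,fx=S,fy=S,interpolation=0)
            if t=="panel": p,i=fit(c,kk,(-.055,.055,-.05,.05),.03,[.557,.022,1.77]); print(n,"panel",p.round(4),round(i,3))
            else: print(n,t,px2w(c,np.argwhere(r["region"]).mean(0)[::-1],z)[0].round(3))
E
```

```text
t: 41.35
tool_pos: [0.5589, 0.0209, 0.0339]
tool_rot: [0.565, 0.825, 0.001, 0.001]
wrist_force: [-0.2, 0.1, -0.2]
grip_width: 0.772
grip_force: 0.0
t: 42.15
tool_pos: [0.5599, 0.0205, 0.1924]
tool_rot: [0.565, 0.825, 0.002, 0.003]
wrist_force: [1.2, 0.7, 0.8]
grip_width: 0.933
grip_force: 0.0
t: 42.95
tool_pos: [0.6528, -0.2248, 0.1875]
tool_rot: [0.566, 0.824, 0.001, 0.001]
wrist_force: [0.1, 0.7, 0.4]
grip_width: 0.937
grip_force: 0.0
[ 0.65275973 -0.2247578   0.18745345] 42.95
top rosette [256 198  16  17 218] [0.5581 0.0213 0.05  ]
top lifter [ 0.595 -0.381  0.004]
top panel [0.5553 0.0228 1.8078] 0.54
scene rosette [280 222  19  12 187] [0.561  0.0188 0.05  ]
scene lifter [ 0.556 -0.417  0.004]
scene panel [0.5677 0.023  1.7849] 0.66
```

The rosette is within about 1 mm of the mark in both cameras, and the panel and lifter are in place. Handing in.

```bash
python3 -m pendant '{"jaw":[8,8,8,8,8,8,8,8],"linear":[[0,0,0],[0,0,0],[0,0,0],[0,0,0],[0,0,0],[0,0,0],[0,0,0],[0,0,0]],"rot":[[0,0,0],[0,0,0],[0,0,0],[0,0,0],[0,0,0],[0,0,0],[0,0,0],[0,0,0]]}' && python3 -c "
from station import ticket; print(ticket.hand_in())"
```

```text
t: 44.05
tool_pos: [0.6524, -0.2218, 0.1868]
tool_rot: [0.565, 0.825, 0.001, 0.001]
wrist_force: [-0.7, -0.0, -0.7]
grip_width: 0.938
grip_force: 0.0
the job is handed in; nothing more can be done
None
```

The job is handed in at 44 s of the 64 s allowed, with no verdict returned: the panel lies carved face up on the felt, the lifter is back on its mat, and the rosette sits within about 1 mm of the mark's centre by both cameras.

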